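# Clear and load the annealing pan

### The arm

A 6-joint arm with a two-finger parallel gripper is mounted at the origin on the work surface. World frame = base frame: x ahead of the robot, y to its left, z up, the work surface at z = 0. Lengths are in m, angles in degrees, forces in N, time in s.
With the tool pointing down it reaches from about 0.25 to 0.725 m from the base axis. Payload 9.7 kg.
Tool frame: the origin (TCP) lies on the centre line of the jaws, within the pads' length; the fingertips stand tip_reach ahead of it and the grasp point (between the pads) lies 2 mm behind it (tip_reach is the distance from the TCP to the fingertips, in m); z points along the fingers, y is the direction in which the jaws open and shut (so a half turn about z gives the same grasp; the last joint's range is limited). The gripper opens to 85 mm and grips with 20 to 120 N. Pads are 22 mm wide; open, the fingers measure 114 mm over their backs; the gripper's body (76 mm by 85 mm) begins 54 mm behind the grasp point. The pads swing forward as they close: fully open they stand 13 mm farther back than shut.
Start: joints at [-63.14, 4.979, 10.078, 95.1, 0, 90], TCP at [0.248, -0.491, 0.248] pointing down, gripper open.
Joint ranges: [-179.16, 179.16], [-48.56, 103.87], [-65.8, 70.77], [-126.05, 130.52], [-82.76, 87.17], [-180, 180]. Speed limits (degrees/s): [127.2, 127.2, 147.25, 180, 180, 180].

### API

Orientations are given as [roll, pitch, yaw] about the fixed x, y, z axes, in that order (R = Rz(yaw) Ry(pitch) Rx(roll)).
In Python, from workcell import get_obs, camera, calibration, job_done, tip_reach gives the robot as it stands.
- The arm moves only by the tool apply_moves, never from a script. Its argument "rows" is a list of rows, each a list of 7 numbers: the shift along the world's x, y, z in mm, then the turn, a rotation vector about the world's x, y, z in degrees, then the closure, from 0 (fully open) to 1 (shut). A call has 1 to 20 rows; each row shifts and turns the commanded pose from where the row before left it; what a row does not reach is not made up. A row lasts 1/8 s, in which the tool goes at most 62.5 mm and 10.7 degrees, less where a joint would pass 70% of its speed; a pose out of reach is approached as far as the arm can. A call with a gripper value outside its range is refused whole. The fingers move at their own pace and stop on an object; "grip_force" is the grip in N (left out, the last holds). Time passes only in rows, so rows that do not move let the fingers close. It gives the time, the measured TCP pose, the force and the opening at its end, in the units of the state.
- get_obs(): the state, without advancing time (a new reading comes with each control period).
- camera(name): name is "side" or "top"; returns the picture (420x560x3 uint8, red, green, blue); there is no depth.
- calibration(name): a dict with "intrinsics" (3x3 intrinsics, pixels), "T" (4x4, takes a point from camera to world coordinates). Camera axes: x right, y down, z forward; pixel columns grow to the right and rows downward; lengths in m; the calibration is good to about 2 mm. A picture is of the moment at which its call begins. calibration takes no time and is no camera call.
- job_done(): hands the job in, once; it reports no verdict.
The state is a dict: "time": time; "q": joint angles; "qd": joint speeds; "joint_efforts": joint torques, N m; "ee_pos": TCP position; "tcp_rot": TCP orientation; "wrist_force": force on the tool from outside, world axes, zero at the start; "torque": the same for the moment, N m; "opening": finger opening in m.
Only numpy, scipy, OpenCV 4.12 (cv2) and the standard library are available. Lean on these libraries where they do the work, as an engineer would, in place of code of your own. Each camera call takes 0.05 s, during which the arm holds its last target.

### The job

Clear the round steel pan for the annealer: put the two graphite setting blocks lying in it back into the wooden trays that fit them, each flat down in its own. Then pack every amber bud vase upright on the floor of the pan as a tight hexagonal cluster: one in the middle and the others round it, each close beside a neighbour in the ring. Leave the third block and the other tools where they are.

Things in the scene. Friction and masses are not known exactly. Their poses are not given: they have to be found in the camera images.
- pan_in (a point): Round open steel pan, fixed to the table: 170 mm across outside, inner radius 80 mm, upright wall 4 mm thick, rim 32 mm above the table. This point is the centre of its flat inner floor, 5 mm above the table. A small wire handle sticks out to 103 mm from the centre on its +x side, 20 mm up. At the start both graphite blocks lie in it.
- vase1_mid (a point): One of up to seven alike amber glass bud vases, standing upright (the rest may be absent): cylindrical body 46 mm across up to 70 mm high, shoulder closing in to a straight neck 18 mm across from 85 to 127 mm, a small lip 21 mm across at the top, 134 mm tall, about 200 g, mostly in its thick solid foot. This point is on its axis half-way up, 67 mm above its foot; z runs up the axis.
- vase2_mid (a point): One of up to seven alike amber glass bud vases, standing upright (the rest may be absent): cylindrical body 46 mm across up to 70 mm high, shoulder closing in to a straight neck 18 mm across from 85 to 127 mm, a small lip 21 mm across at the top, 134 mm tall, about 200 g, mostly in its thick solid foot. This point is on its axis half-way up, 67 mm above its foot; z runs up the axis.
- vase3_mid (a point): One of up to seven alike amber glass bud vases, standing upright (the rest may be absent): cylindrical body 46 mm across up to 70 mm high, shoulder closing in to a straight neck 18 mm across from 85 to 127 mm, a small lip 21 mm across at the top, 134 mm tall, about 200 g, mostly in its thick solid foot. This point is on its axis half-way up, 67 mm above its foot; z runs up the axis.
- vase4_mid (a point): One of up to seven alike amber glass bud vases, standing upright (the rest may be absent): cylindrical body 46 mm across up to 70 mm high, shoulder closing in to a straight neck 18 mm across from 85 to 127 mm, a small lip 21 mm across at the top, 134 mm tall, about 200 g, mostly in its thick solid foot. This point is on its axis half-way up, 67 mm above its foot; z runs up the axis.
- vase5_mid (a point): One of up to seven alike amber glass bud vases, standing upright (the rest may be absent): cylindrical body 46 mm across up to 70 mm high, shoulder closing in to a straight neck 18 mm across from 85 to 127 mm, a small lip 21 mm across at the top, 134 mm tall, about 200 g, mostly in its thick solid foot. This point is on its axis half-way up, 67 mm above its foot; z runs up the axis.
- vase6_mid (a point): One of up to seven alike amber glass bud vases, standing upright (the rest may be absent): cylindrical body 46 mm across up to 70 mm high, shoulder closing in to a straight neck 18 mm across from 85 to 127 mm, a small lip 21 mm across at the top, 134 mm tall, about 200 g, mostly in its thick solid foot. This point is on its axis half-way up, 67 mm above its foot; z runs up the axis.
- vase7_mid (a point): One of up to seven alike amber glass bud vases, standing upright (the rest may be absent): cylindrical body 46 mm across up to 70 mm high, shoulder closing in to a straight neck 18 mm across from 85 to 127 mm, a small lip 21 mm across at the top, 134 mm tall, about 200 g, mostly in its thick solid foot. This point is on its axis half-way up, 67 mm above its foot; z runs up the axis.
- block_narrow_mid (a point): The narrower dark graphite setting block, 28 x 88 x 60 mm along its own x, y, z, about 270 g, lying in the pan with its 60 mm side upright. This point is its centre, 30 mm above its underside. Its long side is y, grip it across x (28 mm).
- block_wide_mid (a point): The wider dark graphite setting block, 44 x 88 x 60 mm along its own x, y, z, about 420 g, lying in the pan with its 60 mm side upright. This point is its centre, 30 mm above its underside. Its long side is y, grip it across x (44 mm).
- tray_narrow_in (a point): Fixed open wooden tray fitted to the 28 mm wide block: hollow 38 mm (x) by 100 mm (y), walls 6 mm thick, rim 18 mm above the table. This point is the centre of its inner floor, 6 mm above the table. Empty at the start. The three trays are in any order.
- tray_wide_in (a point): Fixed open wooden tray fitted to the 44 mm wide block: hollow 54 mm (x) by 100 mm (y), walls 6 mm thick, rim 18 mm above the table. This point is the centre of its inner floor, 6 mm above the table. Empty at the start. The three trays are in any order.
- tray_spare_in (a point): Fixed open wooden tray fitted to the 60 mm wide block: hollow 70 mm (x) by 100 mm (y), walls 6 mm thick, rim 18 mm above the table. This point is the centre of its inner floor, 6 mm above the table. It holds the third, 60 mm wide block, which stays. The three trays are in any order.
- block_spare_mid (a point): The third and widest graphite block, 60 x 88 x 60 mm, already in its own tray; this point is its centre. Leave it.
- wax_tin: Bystander: round steel wax tin, 62 mm across, 46 mm tall; origin at its underside. Leave it.
- cork_puck: Bystander: cork puck 58 mm across, 30 mm thick with a 20 mm wooden knob, 50 mm tall in all; origin at its underside. Leave it.
- paddle: Bystander: wooden paddle lying flat, 225 mm long, 16 mm thick; origin at its underside. Leave it.
- jacks: Bystander: steel jacks (long tongs) lying flat, 230 mm long, 12 mm thick; origin at its underside. Leave it.

How it is judged:
By the outcome, as a careful person would: the job done as asked, in the order asked, and still so for the second after the job is handed in, with the robot touching nothing.
Of vase1, vase2, vase3, vase4, vase5, vase6, vase7 only 5 to 7 are there at a start; the rules pass over those that are not, and their reading is None.
At some moment in a run one of vase1, vase2, vase3, vase4, vase5, vase6, vase7 may be knocked a few centimetres aside while the robot is not near it.
It also fails if it takes over 210 s, if anything falls off the work surface, if the arm or the gripper's body presses on something with over 40 N, if the wrist force passes 120 N, or if a joint passes its speed limit or range.

## Working session

There is one attempt and no reset: what is moved stays moved. The work goes in short steps, Python scripts to look and compute and a tool call to move; the robot and the scene stay as the last step left them, time stands still between calls to the robot, and variables do not carry over. Pictures are saved under pics/ and viewed, and the job is handed in when it is done.

Besides the shell and the picture viewer there is one more tool, called after "Call:" as name(argument=value, ...), one argument or row to a line, values as JSON. apply_moves: Moves the arm, as the interface text tells. Its arguments: {"type":"object","properties":{"rows":{"type":"array","items":{"type":"array","items":{"type":"number"}}},"grip_force":{"type":"number"}},"required":["rows"]}

```bash
mkdir -p pics; ls; python3 - <<'E'
from workcell import *
import cv2,numpy as np
print(get_obs()); print(tip_reach)
np.set_printoptions(suppress=True,precision=4)
for n in("top","side"):
    c=calibration(n);print(n,c)
    cv2.imwrite(f"pics/{n}0.png",camera(n)[:,:,::-1])
E
```

```text
pics
{'time': 0.0, 'q': array([-6.31399100e+01,  5.01145388e+00,  1.00340256e+01,  9.50990588e+01,
       -1.87794686e-03,  8.99998769e+01]), 'qd': array([-0.02999239,  0.05388146, -0.07026635, -0.0526866 , -0.05849214,
       -0.03995887]), 'joint_efforts': array([ 6.72602109e-04, -5.20387352e+01,  4.64806867e+01,  1.62202085e-02,
        1.42040517e-05, -1.27273978e-06]), 'ee_pos': array([ 0.24839685, -0.49048281,  0.24757582]), 'tcp_rot': array([-1.79923513e+02,  1.87778084e-03,  2.68602157e+01]), 'wrist_force': array([-0.27512084,  0.14591394,  0.65305012]), 'torque': array([-0.00771267, -0.01024222, -0.00322513]), 'opening': 0.08537590576793873}
0.017
top {'intrinsics': array([[379.6437,   0.    , 278.1547],
       [  0.    , 379.6437, 207.999 ],
       [  0.    ,   0.    ,   1.    ]]), 'T': array([[-0.0207, -0.9806,  0.1949,  0.3504],
       [-0.9997,  0.0229,  0.0095, -0.0166],
       [-0.0137, -0.1946, -0.9808,  1.1722],
       [ 0.    ,  0.    ,  0.    ,  1.    ]])}
side {'intrinsics': array([[396.8811,   0.    , 284.6751],
       [  0.    , 396.8811, 205.1268],
       [  0.    ,   0.    ,   1.    ]]), 'T': array([[ 0.9874, -0.1011,  0.122 ,  0.4544],
       [-0.1573, -0.53  ,  0.8333, -0.7974],
       [-0.0196, -0.8419, -0.5392,  0.5747],
       [ 0.    ,  0.    ,  0.    ,  1.    ]])}
```

View pics/top0.png

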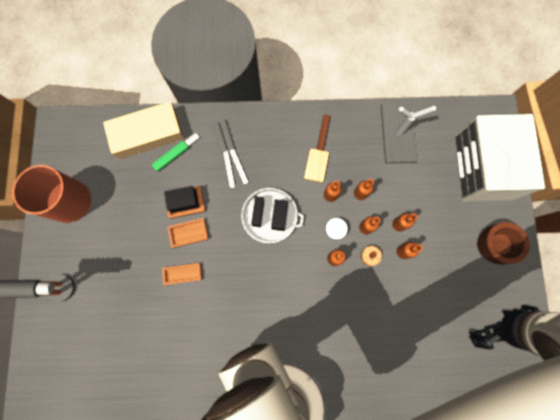

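View pics/side0.png

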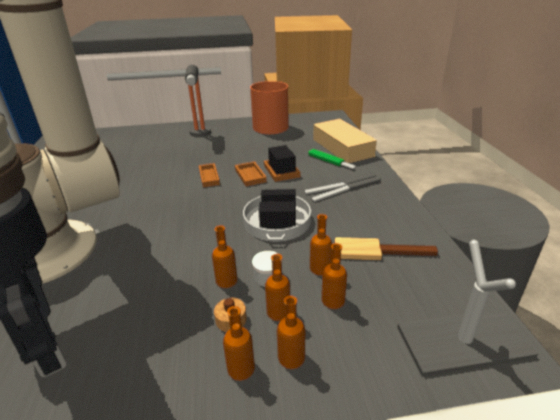

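Six vases are standing, one fewer than the maximum: top-view lips are near (333,183), (369,182), (376,217), (409,215), (337,253), (415,246). The blocks are at (259,212) and (281,215). The trays from the top down are spare at (184,200), wide at (188,232) and narrow at (182,273). Next I'll look at enlarged crops.

```bash
python3 - <<'E'
import cv2
t=cv2.imread("pics/top0.png");s=cv2.imread("pics/side0.png")
cv2.imwrite("pics/c1.png",cv2.resize(t[165:290,155:305],None,fx=5,fy=4.8,interpolation=cv2.INTER_CUBIC)[:, :])
cv2.imwrite("pics/c2.png",cv2.resize(t[165:275,315:435],None,fx=5,fy=5,interpolation=cv2.INTER_CUBIC))
cv2.imwrite("pics/c3.png",cv2.resize(s[140:250,190:330],None,fx=5,fy=5,interpolation=cv2.INTER_CUBIC))
E
```

```text
(no output)
```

View pics/c1.png

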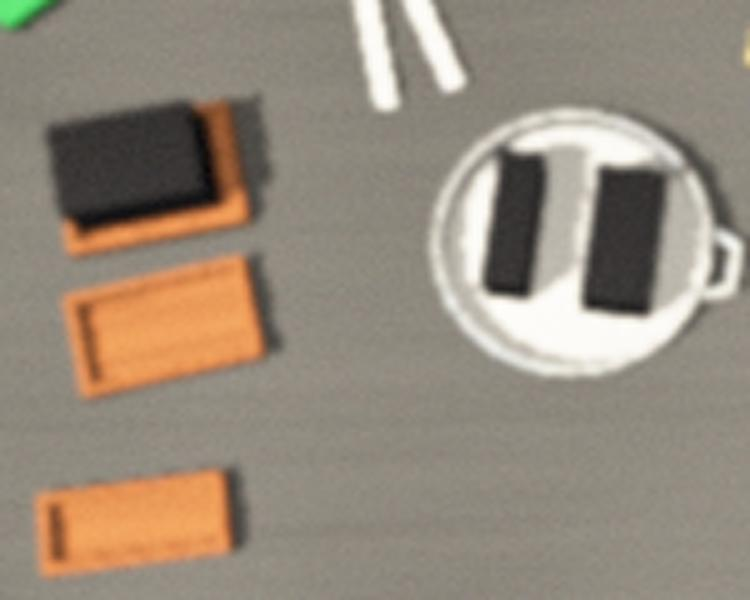

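View pics/c2.png

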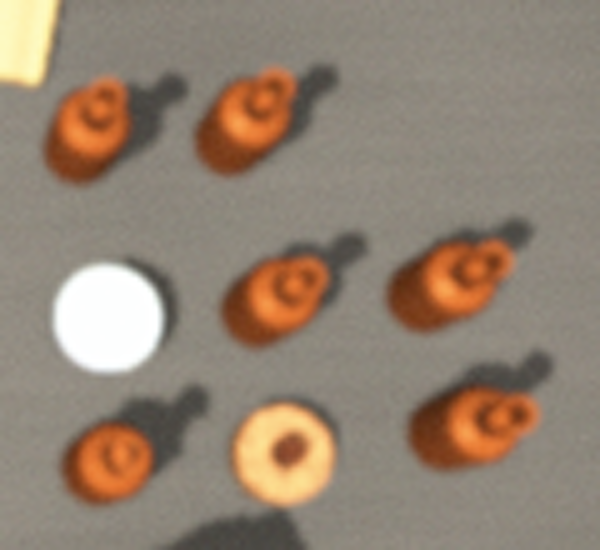

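View pics/c3.png

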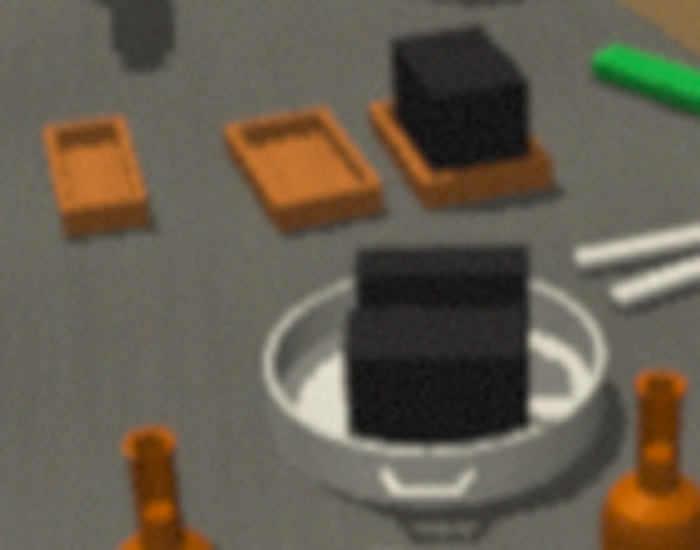

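The blocks have a gap of about 25 mm between them, with the narrow one on the left (+y). The narrow tray is the bottom one and the wide tray is the middle one. Next I'll measure the lips in both views.

```bash
cat > h.py <<'E'
import numpy as np,cv2
from workcell import *
def ray(n,u,v):
    c=calibration(n);K=np.array(c["intrinsics"]);T=np.array(c["T"])
    d=T[:3,:3]@np.linalg.solve(K,[u,v,1.0]);return T[:3,3],d/np.linalg.norm(d)
def onz(n,u,v,z):
    o,d=ray(n,u,v);return o+d*(z-o[2])/d[2]
def proj(n,p):
    c=calibration(n);K=np.array(c["intrinsics"]);T=np.array(c["T"])
    q=K@(T[:3,:3].T@(np.array(p)-T[:3,3]));return q[:2]/q[2]
def tri(a,b):
    o1,d1=ray("top",*a);o2,d2=ray("side",*b)
    s=np.linalg.lstsq(np.stack([d1,-d2],1),o2-o1,rcond=None)[0]
    p,q=o1+s[0]*d1,o2+s[1]*d2
    return (p+q)/2,np.linalg.norm(p-q)
def snap(n,f):
    im=camera(n)[:,:,::-1].copy();cv2.imwrite(f"pics/{f}.png",im);return im
def amber(im):
    h=cv2.cvtColor(im,cv2.COLOR_BGR2HSV)
    return ((h[...,0]<16)&(h[...,1]>150)&(h[...,2]>50)).astype(np.uint8)
def tile(im,cs,r,k,f,cols=3):
    ts=[]
    for (u,v) in cs:
        t=cv2.resize(im[int(v)-r:int(v)+r,int(u)-r:int(u)+r],None,fx=k,fy=k,interpolation=cv2.INTER_CUBIC)
        for i in range(0,2*r,5):
            cv2.putText(t,str(int(u)-r+i),(i*k,8),0,.3,(255,255,255),1);cv2.putText(t,str(int(v)-r+i),(0,i*k+8),0,.3,(255,255,255),1)
            cv2.line(t,(i*k+k//2,0),(i*k+k//2,2*r*k),(255,255,0),1);cv2.line(t,(0,i*k+k//2),(2*r*k,i*k+k//2),(255,255,0),1)
        ts.append(t)
    while len(ts)%cols: ts.append(np.zeros_like(ts[0]))
    cv2.imwrite(f"pics/{f}.png",np.vstack([np.hstack(ts[i:i+cols]) for i in range(0,len(ts),cols)]))
E
python3 - <<'E'
from h import *
t=cv2.imread("pics/top0.png");s=cv2.imread("pics/side0.png")
L=[(336,186),(368,185),(374,222),(412,218),(339,256),(417,248)]
P=[onz("top",u,v,.134) for u,v in L]
for p in P: print(p.round(4),proj("side",p).round(1),proj("top",[p[0],p[1],0]).round(1))
tile(t,L,12,10,"lt")
tile(s,[proj("side",p) for p in P],12,10,"ls")
m=amber(t);n,lab,st,ce=cv2.connectedComponentsWithStats(m)
for i in range(1,n):
    if st[i,4]>30: print(st[i],ce[i].round(1))
E
```

```text
[ 0.616  -0.1706  0.134 ] [320.1 216.6] [330.2 196.7]
[ 0.6167 -0.2606  0.134 ] [332.3 244.6] [358.7 195.8]
[ 0.5111 -0.2701  0.134 ] [274.1 254.9] [363.9 228.8]
[ 0.5199 -0.3753  0.134 ] [289.3 298.6] [397.7 225.3]
[ 0.42   -0.1689  0.134 ] [219.6 226.9] [332.7 259.1]
[ 0.4371 -0.3815  0.134 ] [234.3 309. ] [401.9 252. ]
[318 116  11  34 164] [323.1 132.4]
[  12  167   78   55 3105] [ 49.7 194. ]
[355 179  19  20 255] [364.  188.8]
[325 181  16  20 230] [332.4 190.8]
[169 187  36  31 277] [190.7 206.2]
[393 213  24  18 283] [404.3 221.2]
[537 213  23  19 300] [548.7 222.6]
[360 217  20  17 243] [369.6 224.4]
[169 219  39  28 728] [187.8 232.6]
[ 481  223   48   41 1235] [504.5 241.8]
[397 242  25  16 285] [408.7 249.8]
[328 250  18  15 204] [336.4 257.2]
[370 252   6   7  33] [372.5 254.8]
[163 264  38  20 561] [181.8 273.4]
```

View pics/lt.png

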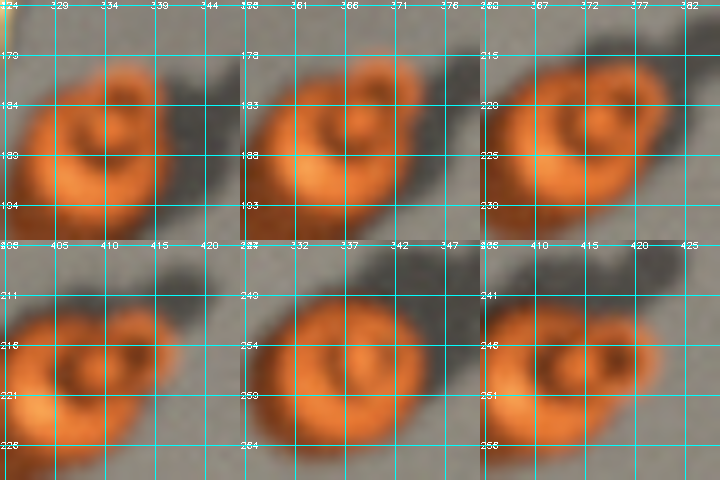

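View pics/ls.png

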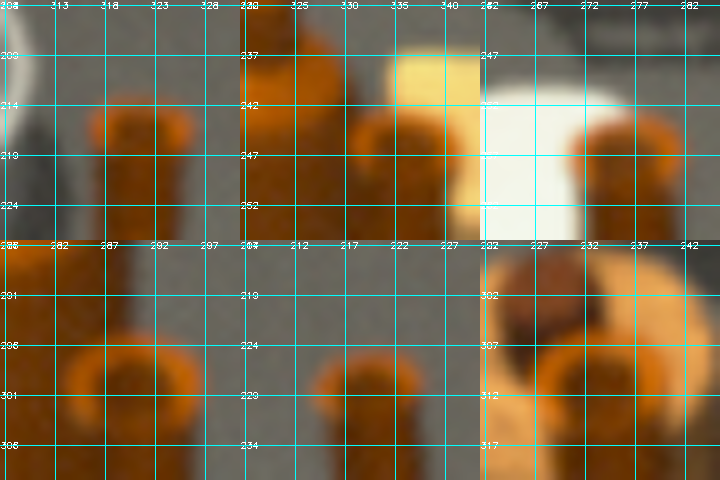

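```bash
cat >> h.py <<'E'
from scipy.optimize import least_squares
def fitz(obs,z):
    f=lambda x: np.concatenate([proj(n,[x[0],x[1],z])-np.array(uv) for n,uv in obs])
    r=least_squares(f,[.5,-.2]);return r.x,r.fun
E
python3 - <<'E'
from h import *
T=[(335.6,183.0),(369.2,181.7),(376.1,219.6),(412.9,218.7),(339.7,254.5),(418,248.8)]
S=[(321.2,216.2),(336.1,244.9),(276.1,255.9),(290,298.4),(219.4,227.5),(233.9,308.9)]
for a,b in zip(T,S):
    x,r=fitz([("top",a),("side",b)],.134)
    print(x.round(4),r.round(1),"toponly",onz("top",*a,.134)[:2].round(4),"sideonly",onz("side",*b,.134)[:2].round(4))
t=cv2.imread("pics/top0.png")
# dark blocks
g=cv2.cvtColor(t,cv2.COLOR_BGR2GRAY)
def sq(m,z,name):
    for c in cv2.findContours(m,cv2.RETR_EXTERNAL,cv2.CHAIN_APPROX_NONE)[0]:
        if cv2.contourArea(c)<100: continue
        P=np.array([onz("top",*p[0],z)[:2]*1000 for p in c],np.float32)
        print(name,cv2.contourArea(c),cv2.minAreaRect(P))
roi=np.zeros_like(g);roi[185:245,243:300]=1
big=((g<75)*roi).astype(np.uint8);sq(big,.065,"block")
print(np.unique(g[200:230,250:290]//16,return_counts=True))
m=amber(t);m[:,:155]=0;m[:,215:]=0;sq(m,.018,"tray")
hsv=cv2.cvtColor(t,cv2.COLOR_BGR2HSV)
roi=np.zeros_like(g);roi[180:248,236:306]=1
pm=((g>150)*roi).astype(np.uint8)
c=max(cv2.findContours(pm,cv2.RETR_EXTERNAL,cv2.CHAIN_APPROX_NONE)[0],key=cv2.contourArea)
c=c[c[:,0,0]<294]
P=np.array([onz("top",*p[0],.032)[:2]*1000 for p in c],np.float32)
f=lambda x:np.hypot(P[:,0]-x[0],P[:,1]-x[1])-x[2]
r=least_squares(f,[530,0,85],loss="soft_l1");print("pan",r.x,np.std(r.fun))
E
```

```text
[ 0.6204 -0.1693] [-0.1  1.5  1.  -0.2] toponly [ 0.6247 -0.1699] sideonly [ 0.6184 -0.1696]
[ 0.6239 -0.2633] [-0.4  0.8  0.5  0.2] toponly [ 0.6262 -0.2646] sideonly [ 0.6232 -0.2626]
[ 0.5151 -0.2746] [-0.6  1.   0.6  0.4] toponly [ 0.5177 -0.2763] sideonly [ 0.5142 -0.2732]
[ 0.5202 -0.3761] [-0.6 -0.8 -0.4  0.6] toponly [ 0.5179 -0.3776] sideonly [ 0.521 -0.375]
[ 0.421 -0.171] [ 0.1  1.1  0.8 -0.1] toponly [ 0.424 -0.171] sideonly [ 0.4195 -0.171 ]
[ 0.4361 -0.3821] [-0.7 -0.4 -0.2  0.5] toponly [ 0.4348 -0.384 ] sideonly [ 0.4364 -0.3811]
block 318.0 ((550.2044677734375, -9.485649108886719), (37.00948715209961, 86.88108825683594), 81.63893127441406)
block 201.5 ((562.2232055664062, 54.816097259521484), (26.160263061523438, 85.32952117919922), 83.06121063232422)
(array([ 2,  3,  4,  5,  6,  7,  8,  9, 10, 11, 12, 13, 14, 15],
      dtype=uint8), array([ 55, 477,  64,  27,  30,  35,  31,  36,  54, 161,  46,  37,  51,
        96]))
tray 511.0 ((385.9989318847656, 288.6774597167969), (45.37911605834961, 111.121826171875), 6.320533752441406)
tray 674.5 ((509.30987548828125, 273.0019226074219), (62.775848388671875, 111.05067443847656), 12.091712951660156)
tray 219.0 ((605.1715087890625, 285.4843444824219), (77.71027374267578, 110.67110443115234), 11.356222152709961)
pan [558.72846007  35.40133213  78.48040256] 19.020550223038995
```

```bash
python3 - <<'E'
from h import *
for n,(x0,y0,x1,y1) in (("top",(236,180,306,248)),("side",(235,185,320,245))):
    im=cv2.imread(f"pics/{n}0.png");k=8
    t=cv2.resize(im[y0:y1,x0:x1],None,fx=k,fy=k,interpolation=cv2.INTER_CUBIC)
    for i in range(0,x1-x0,10): cv2.putText(t,str(x0+i),(i*k+4,8),0,.35,(0,0,255),1);cv2.line(t,(i*k+4,0),(i*k+4,900),(255,255,0),1)
    for i in range(0,y1-y0,10): cv2.putText(t,str(y0+i),(0,i*k+4),0,.35,(0,0,255),1);cv2.line(t,(0,i*k+4),(900,i*k+4),(255,255,0),1)
    cv2.imwrite(f"pics/pan_{n}.png",t)
E
```

```text
(no output)
```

View pics/pan_top.png

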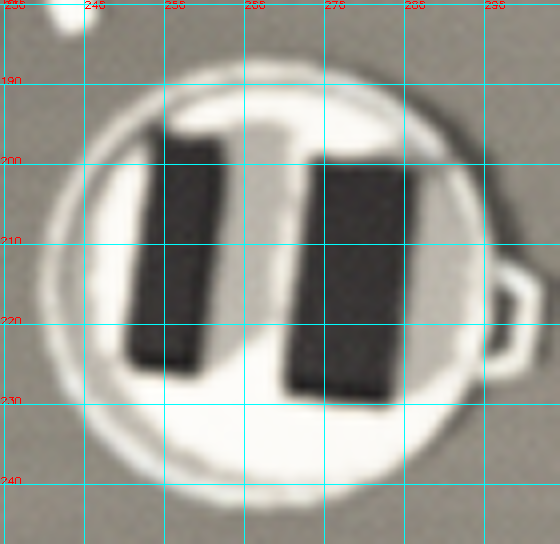

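View pics/pan_side.png

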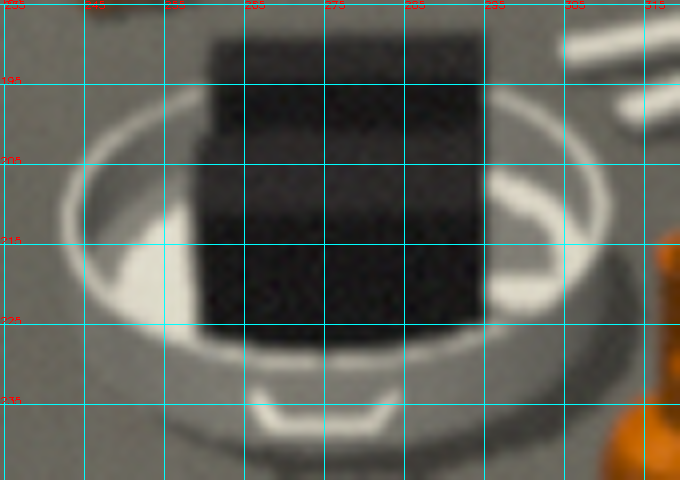

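```bash
python3 - <<'E'
from h import *
print("pan top",onz("top",268.75,214.95,.032))
print("wide side",onz("side",277.2,206.2,.065),"narrow",onz("side",278.2,192.2,.065))
def up(x,y,X=236,Y=180): return X+(x-4)/8,Y+(y-4)/8
for nm,cs in (("wide",[(310,158),(416,165),(392,392),(288,385)]),("narrow",[(160,137),(224,137),(204,366),(128,356)])):
    P=np.array([onz("top",*up(*c),.065)[:2]*1000 for c in cs]);print(nm,P.round(1).tolist(),P.mean(0))
# side pan ellipse: rim outer points
Q=[(62,215),(70,260),(100,295),(150,330),(210,352),(300,368),(400,360),(490,330),(560,285),(612,215),(600,165),(560,120),(520,97),(190,88),(130,122),(85,165)]
e=np.array([onz("side",*up(x,y,235,185),.032)[:2]*1000 for x,y in Q])
r=least_squares(lambda x:np.hypot(e[:,0]-x[0],e[:,1]-x[1])-x[2],[530,0,85]);print(r.x,r.fun.round(1))
for c in [(548,0.0),]:
    pass
for c in [(.386,.2887),(.5093,.273)]: print("tray proj side",proj("side",[*c,.018]))
E
```

```text
pan top [0.5560026  0.02357756 0.032     ]
wide side [ 0.55151252 -0.01098738  0.065     ] narrow [0.56317985 0.05284024 0.065     ]
wide [[597.3, 5.2], [593.7, -34.3], [508.5, -23.3], [512.0, 14.9]] [552.87032592  -9.35052168]
narrow [[606.7, 61.2], [606.1, 37.2], [519.7, 45.8], [524.1, 73.8]] [564.16155399  54.49779869]
[553.60155378  23.66592991  85.06083804] [ 0.   0.4 -0.4  0.3  0.5  1.9  0.7 -1.7 -2.6  1.   0.5  0.6  0.2  1.
 -1.  -1.3]
tray proj side [209.28070431 171.97536285]
tray proj side [250.52419014 170.65625955]
```

```bash
python3 - <<'E'
from h import *
o=[]
for n,(x0,y0,x1,y1) in (("side",(190,158,275,190)),("top",(155,215,215,290))):
    im=cv2.imread(f"pics/{n}0.png");k=9 if n=="side" else 8
    t=cv2.resize(im[y0:y1,x0:x1],None,fx=k,fy=k,interpolation=cv2.INTER_CUBIC)
    for i in range(0,x1-x0,5): cv2.putText(t,str(x0+i),(i*k+4,8),0,.3,(255,255,255),1);cv2.line(t,(i*k+4,0),(i*k+4,900),(255,255,0),1)
    for i in range(0,y1-y0,5): cv2.putText(t,str(y0+i),(0,i*k+4),0,.3,(255,255,255),1);cv2.line(t,(0,i*k+4),(900,i*k+4),(255,255,0),1)
    # projected predicted rims
    for c,w,a in (((.386,.2887),25,96.3),((.5093,.273),33,102.1)):
        a=np.radians(a);l=np.array([np.cos(a),np.sin(a)]);s=np.array([-l[1],l[0]])
        P=[proj(n,[*(np.array(c)+i*l*.056+j*s*w/1000),.018]) for i,j in((1,1),(1,-1),(-1,-1),(-1,1))]
        P=((np.array(P)-[x0,y0]+.5)*k).astype(int)
        cv2.polylines(t,[P],True,(0,255,0),1)
    cv2.imwrite(f"pics/tr_{n}.png",t)
E
```

```text
(no output)
```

View pics/tr_side.png

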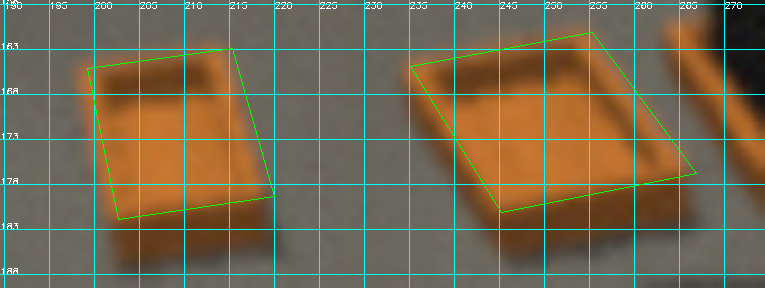

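View pics/tr_top.png

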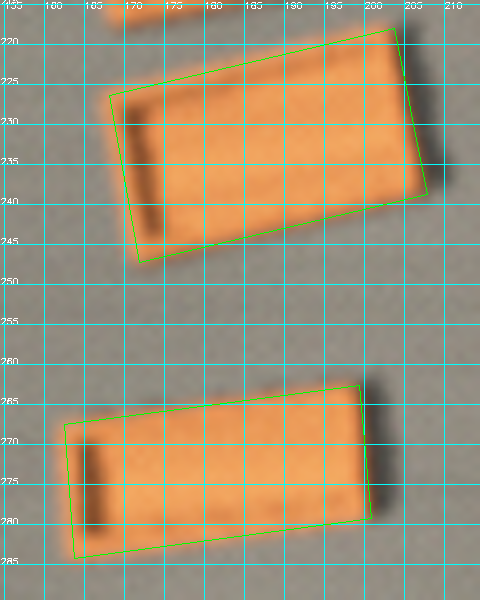

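Measurements (mm):

| Item | Position | Long axis |
|---|---|---|
| Pan | (555, 24) | – |
| Narrow block | (563.5, 54) | -7° |
| Wide block | (552, -10) | -7° |
| Narrow tray | (384.5, 289) | 96° |
| Wide tray | (508.5, 274) | 102° |

I'll move above the narrow block first.

Call:
apply_moves(
  rows=[
    [20, 34, -3, 0, 0, 9.13, 0.5],
    [20, 34, -3, 0, 0, 9.13, 0.5],
    [20, 34, -3, 0, 0, 9.13, 0.5],
    [20, 34, -3, 0, 0, 9.13, 0.5],
    [20, 34, -3, 0, 0, 9.13, 0.5],
    [20, 34, -3, 0, 0, 9.13, 0.5],
    [20, 34, -3, 0, 0, 9.13, 0.5],
    [20, 34, -3, 0, 0, 9.13, 0.5],
    [20, 34, -3, 0, 0, 9.13, 0.5],
    [20, 34, -3, 0, 0, 9.13, 0.5],
    [20, 34, -3, 0, 0, 9.13, 0.5],
    [20, 34, -3, 0, 0, 9.13, 0.5],
    [20, 34, -3, 0, 0, 9.13, 0.5],
    [20, 34, -3, 0, 0, 9.13, 0.5],
    [20, 34, -3, 0, 0, 9.13, 0.5],
    [15, 34, -3, 0, 0, 9.13, 0.5],
    [0, 0, -35, 0, 0, 0, 0.5],
    [0, 0, -35, 0, 0, 0, 0.5],
    [0, 0, 0, 0, 0, 0, 0.5],
    [0, 0, 0, 0, 0, 0, 0.5],
  ],
)

```text
time: 2.6
ee_pos: [0.5638, 0.0533, 0.1316]
tcp_rot: [180.0, 0.1, 172.9]
wrist_force: [-0.1, 0.5, 0.8]
opening: 0.0428
```

```bash
python3 - <<'E'
from h import *
o=get_obs();print(o["q"].round(1),o["ee_pos"].round(4),o["tcp_rot"].round(2),o["opening"])
t=snap("top","top1");s=snap("side","side1")
cv2.imwrite("pics/a.png",np.hstack([cv2.resize(t[170:260,230:320],(400,400),interpolation=cv2.INTER_CUBIC),cv2.resize(s[130:240,220:330],(400,400),interpolation=cv2.INTER_CUBIC)]))
E
```

```text
[ 5.4  6.4 -1.3 82.3  0.  12.5] [0.5638 0.0533 0.1316] [1.7998e+02 6.0000e-02 1.7293e+02] 0.04275836388399751
```

View pics/a.png

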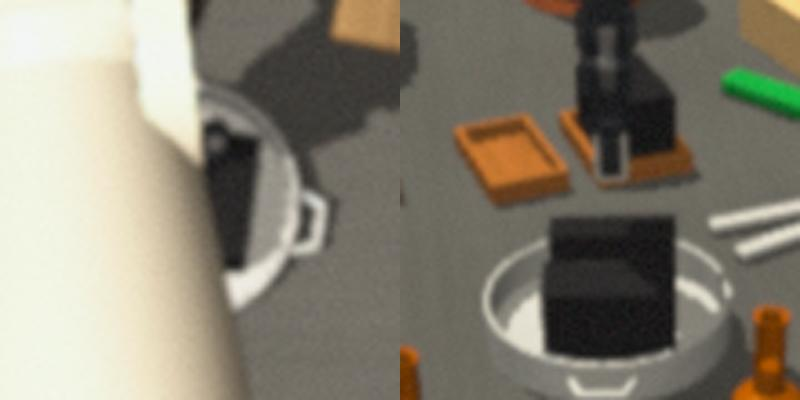

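The side view shows the jaws centred over the narrow block, and the arm hides the top view. I'll descend and grip.

Call:
apply_moves(
  rows=[
    [0, 0, -25, 0, 0, 0, 0.5],
    [0, 0, -25, 0, 0, 0, 0.5],
    [0, 0, -15, 0, 0, 0, 0.5],
    [0, 0, -12, 0, 0, 0, 0.5],
    [0, 0, 0, 0, 0, 0, 0.5],
    [0, 0, 0, 0, 0, 0, 0.9],
    [0, 0, 0, 0, 0, 0, 0.9],
    [0, 0, 0, 0, 0, 0, 0.9],
    [0, 0, 0, 0, 0, 0, 0.9],
    [0, 0, 0, 0, 0, 0, 0.9],
  ],
  grip_force=50,
)

```text
time: 3.95
ee_pos: [0.5641, 0.0534, 0.0543]
tcp_rot: [180.0, 0.1, 172.9]
wrist_force: [0.1, 0.6, 6.8]
opening: 0.0273
```

Call:
apply_moves(
  rows=[
    [0, 0, 30, 0, 0, 0, 0.9],
    [0, 0, 30, 0, 0, 0, 0.9],
    [0, 0, 30, 0, 0, 0, 0.9],
    [-15, 19.6, 0, 0, 0, -6.4, 0.9],
    [-15, 19.6, 0, 0, 0, -6.4, 0.9],
    [-15, 19.6, 0, 0, 0, -6.4, 0.9],
    [-15, 19.6, 0, 0, 0, -6.4, 0.9],
    [-15, 19.6, 0, 0, 0, -6.4, 0.9],
    [-15, 19.6, 0, 0, 0, -6.4, 0.9],
    [-15, 19.6, 0, 0, 0, -6.4, 0.9],
    [-15, 19.6, 0, 0, 0, -6.4, 0.9],
    [-15, 19.6, 0, 0, 0, -6.4, 0.9],
    [-15, 19.6, 0, 0, 0, -6.4, 0.9],
    [-15, 19.6, 0, 0, 0, -6.4, 0.9],
    [-14.5, 19.8, 0, 0, 0, -6.2, 0.9],
    [0, 0, -30, 0, 0, 0, 0.9],
    [0, 0, -25, 0, 0, 0, 0.9],
    [0, 0, 0, 0, 0, 0, 0.9],
    [0, 0, 0, 0, 0, 0, 0.9],
  ],
)

```text
time: 6.32
ee_pos: [0.3843, 0.2888, 0.0892]
tcp_rot: [180.0, -0.0, 96.3]
wrist_force: [0.1, 0.3, -2.3]
opening: 0.0272
```

```bash
python3 - <<'E'
from h import *
o=get_obs();print(o["q"].round(1),o["ee_pos"].round(4),o["tcp_rot"].round(2),o["opening"])
t=snap("top","top2");s=snap("side","side2")
cv2.imwrite("pics/a.png",np.hstack([cv2.resize(t[210:310,140:240],(400,400),interpolation=cv2.INTER_CUBIC),cv2.resize(s[120:210,165:255],(400,400),interpolation=cv2.INTER_CUBIC)]))
E
```

```text
[ 36.9  -4.6 -17.1  77.4  -0.  120.6] [0.3843 0.2888 0.0892] [ 1.7997e+02 -2.0000e-02  9.6330e+01] 0.02715354708125073
```

View pics/a.png

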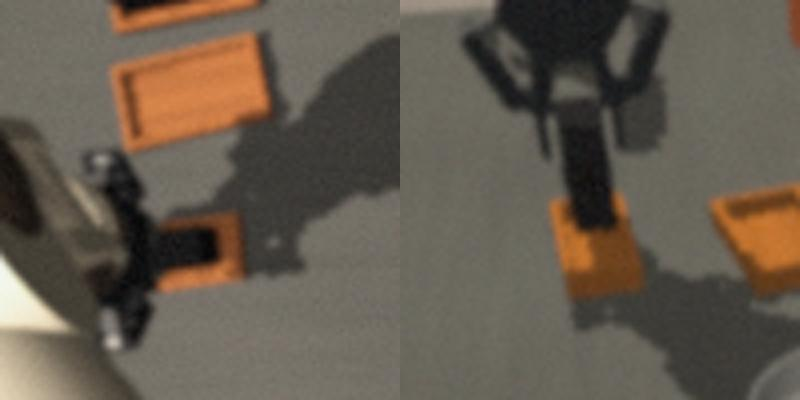

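```bash
python3 - <<'E'
from h import *
a=np.radians(96.3);l=np.array([np.cos(a),np.sin(a)]);c=np.array([.3843,.2888])
e=c-l*.044; print(proj("side",[*e,.040]),proj("top",[*e,.100]),proj("top",[*e,.04]))
print(onz("side",209.7,171.3,.040), onz("top",140+.25*218,210+.25*245,.100),e)
E
```

```text
[209.42958701 172.07575333] [189.60511695 271.19004619] [194.53521813 271.82740611]
[0.38990238 0.24980613 0.04      ] [0.38867332 0.23133514 0.1       ] [0.38912831 0.24506572]
```

The side and top views agree that the block is aligned with the tray. I'll lower and release.

Call:
apply_moves(
  rows=[
    [0, 0, -10, 0, 0, 0, 0.9],
    [0, 0, -10, 0, 0, 0, 0.9],
    [0, 0, -7, 0, 0, 0, 0.9],
    [0, 0, -4, 0, 0, 0, 0.9],
    [0, 0, -2, 0, 0, 0, 0.9],
    [0, 0, 0, 0, 0, 0, 0.9],
    [0, 0, 0, 0, 0, 0, 0.9],
  ],
)

```text
time: 7.3
ee_pos: [0.3841, 0.2888, 0.0554]
tcp_rot: [180.0, -0.0, 96.3]
wrist_force: [-0.1, 0.9, -2.0]
opening: 0.0268
```

Call:
apply_moves(
  rows=[
    [0, 0, -1, 0, 0, 0, 0.9],
    [0, 0, 0, 0, 0, 0, 0.4],
    [0, 0, 0, 0, 0, 0, 0.4],
    [0, 0, 0, 0, 0, 0, 0.4],
    [0, 0, 15, 0, 0, 0, 0.4],
    [0, 0, 35, 0, 0, 0, 0.4],
    [0, 0, 40, 0, 0, 0, 0.4],
    [15, -27, 0, 0, 0, 7, 0.27],
    [15, -27, 0, 0, 0, 7, 0.27],
    [15, -27, 0, 0, 0, 7, 0.27],
    [15, -27, 0, 0, 0, 7, 0.27],
    [15, -27, 0, 0, 0, 7, 0.27],
    [15, -27, 0, 0, 0, 7, 0.27],
    [15, -27, 0, 0, 0, 7, 0.27],
    [15, -27, 0, 0, 0, 7, 0.27],
    [15, -27, 0, 0, 0, 7, 0.27],
    [15, -27, 0, 0, 0, 7, 0.27],
    [17.5, -29, 0, 0, 0, 6.6, 0.27],
    [0, 0, 0, 0, 0, 0, 0.27],
    [0, 0, 0, 0, 0, 0, 0.27],
  ],
)

```text
time: 9.8
ee_pos: [0.5513, -0.01, 0.1448]
tcp_rot: [180.0, 0.0, 172.8]
wrist_force: [0.5, -0.6, -1.6]
opening: 0.0626
```

```bash
python3 - <<'E'
from h import *
o=get_obs();print(o["q"].round(1),o["ee_pos"].round(4),o["tcp_rot"].round(2),o["opening"])
t=snap("top","top3");s=snap("side","side3")
cv2.imwrite("pics/a.png",np.hstack([cv2.resize(t[180:300,150:310],(400,300),interpolation=cv2.INTER_CUBIC),cv2.resize(s[130:250,190:350],(400,300),interpolation=cv2.INTER_CUBIC)]))
E
```

```text
[-1.   4.3 -2.  83.6  0.   6.1] [ 0.5513 -0.01    0.1448] [179.99   0.   172.85] 0.06257487023870999
```

View pics/a.png

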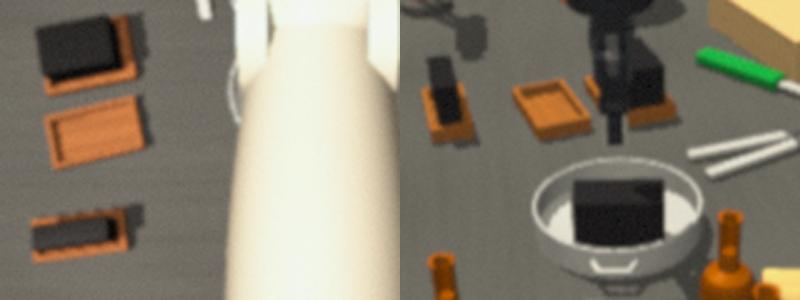

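The narrow block sits in its tray. Now I'll grip the wide block.

Call:
apply_moves(
  rows=[
    [0, 0, -30, 0, 0, 0, 0.27],
    [0, 0, -30, 0, 0, 0, 0.27],
    [0, 0, -18, 0, 0, 0, 0.27],
    [0, 0, -13, 0, 0, 0, 0.27],
    [0, 0, 0, 0, 0, 0, 0.27],
    [0, 0, 0, 0, 0, 0, 0.7],
    [0, 0, 0, 0, 0, 0, 0.7],
    [0, 0, 0, 0, 0, 0, 0.7],
    [0, 0, 0, 0, 0, 0, 0.7],
    [0, 0, 0, 0, 0, 0, 0.7],
  ],
)

```text
time: 11.15
ee_pos: [0.5522, -0.0102, 0.0546]
tcp_rot: [180.0, 0.1, 172.9]
wrist_force: [-0.6, 1.7, 5.9]
opening: 0.0433
```

Call:
apply_moves(
  rows=[
    [0, 0, 30, 0, 0, 0, 0.7],
    [0, 0, 30, 0, 0, 0, 0.7],
    [0, 0, 30, 0, 0, 0, 0.7],
    [-4, 25.8, 0, 0, 0, -6.45, 0.7],
    [-4, 25.8, 0, 0, 0, -6.45, 0.7],
    [-4, 25.8, 0, 0, 0, -6.45, 0.7],
    [-4, 25.8, 0, 0, 0, -6.45, 0.7],
    [-4, 25.8, 0, 0, 0, -6.45, 0.7],
    [-4, 25.8, 0, 0, 0, -6.45, 0.7],
    [-4, 25.8, 0, 0, 0, -6.45, 0.7],
    [-4, 25.8, 0, 0, 0, -6.45, 0.7],
    [-4, 25.8, 0, 0, 0, -6.45, 0.7],
    [-4, 25.8, 0, 0, 0, -6.45, 0.7],
    [-3.5, 26, 0, 0, 0, -6.4, 0.7],
    [0, 0, -30, 0, 0, 0, 0.7],
    [0, 0, -25, 0, 0, 0, 0.7],
    [0, 0, 0, 0, 0, 0, 0.7],
    [0, 0, 0, 0, 0, 0, 0.7],
  ],
)

```text
time: 13.4
ee_pos: [0.5083, 0.2737, 0.0892]
tcp_rot: [180.0, -0.0, 102.0]
wrist_force: [0.4, -0.2, -2.9]
opening: 0.0429
```

```bash
python3 - <<'E'
from h import *
o=get_obs();print(o["q"].round(1),o["ee_pos"].round(4),o["tcp_rot"].round(2),o["opening"])
t=snap("top","top4");s=snap("side","side4")
a=np.radians(102);l=np.array([np.cos(a),np.sin(a)]);sx=np.array([-l[1],l[0]]);c=o["ee_pos"][:2]
for im,n in((t,"top"),(s,"side")):
  for i in (-1,1):
    for z in (.040,.1):
        p=proj(n,[*(c-l*.044+sx*i*.022),z]); print(n,i,z,p.round(1))
cv2.imwrite("pics/a.png",np.hstack([cv2.resize(t[190:260,150:220],(400,400),interpolation=cv2.INTER_CUBIC),cv2.resize(s[130:200,210:280],(400,400),interpolation=cv2.INTER_CUBIC)]))
E
```

```text
[ 28.3   8.5  -3.6  77.8  -0.  106.3] [0.5083 0.2737 0.0892] [ 1.7996e+02 -1.0000e-02  1.0203e+02] 0.04289852720064454
top -1 0.04 [198.9 221.6]
top -1 0.1 [194.3 218.3]
top 1 0.04 [201.6 235.7]
top 1 0.1 [197.2 233.1]
side -1 0.04 [261.3 169. ]
side -1 0.1 [260.2 150.1]
side 1 0.04 [246.8 171.7]
side 1 0.1 [245.3 152.8]
```

View pics/a.png

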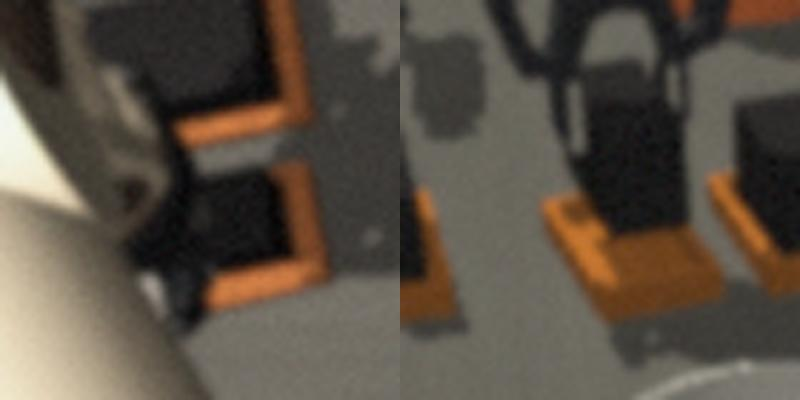

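Call:
apply_moves(
  rows=[
    [0, 0, -10, 0, 0, 0, 0.7],
    [0, 0, -10, 0, 0, 0, 0.7],
    [0, 0, -7, 0, 0, 0, 0.7],
    [0, 0, -4, 0, 0, 0, 0.7],
    [0, 0, -2.5, 0, 0, 0, 0.7],
    [0, 0, 0, 0, 0, 0, 0.7],
    [0, 0, 0, 0, 0, 0, 0.7],
  ],
)

```text
time: 14.38
ee_pos: [0.508, 0.2738, 0.0557]
tcp_rot: [180.0, -0.0, 102.0]
wrist_force: [-5.3, -1.9, 5.6]
opening: 0.0432
```

Call:
apply_moves(
  rows=[
    [0, 0, 0, 0, 0, 0, 0.3],
    [0, 0, 0, 0, 0, 0, 0.3],
    [0, 0, 0, 0, 0, 0, 0.3],
    [0, 0, 15, 0, 0, 0, 0.3],
    [0, 0, 35, 0, 0, 0, 0.3],
    [0, 0, 50, 0, 0, 0, 0.3],
    [0, 0, 45, 0, 0, 0, 0.3],
    [9, -37, 0, 0, 0, -1, 0.5],
    [9, -37, 0, 0, 0, -1, 0.5],
    [9, -37, 0, 0, 0, -1, 0.5],
    [9, -37, 0, 0, 0, -1, 0.5],
    [9, -37, 0, 0, 0, -1, 0.5],
    [9, -37, 0, 0, 0, -1, 0.5],
    [9, -37, 0, 0, 0, -1, 0.5],
    [9, -37, 0, 0, 0, -1, 0.5],
    [9, -37, 0, 0, 0, -1, 0.5],
    [9, -37, 0, 0, 0, -1, 0.5],
    [9, -37, 0, 0, 0, -1, 0.5],
    [0, 0, 0, 0, 0, 0, 0.5],
  ],
)

```text
time: 16.75
ee_pos: [0.6072, -0.1355, 0.2003]
tcp_rot: [180.0, 0.0, 90.9]
wrist_force: [0.3, 0.7, -0.7]
opening: 0.0433
```

```bash
python3 - <<'E'
from h import *
o=get_obs();print(o["q"].round(1),o["ee_pos"].round(4),o["tcp_rot"].round(2),o["opening"])
t=snap("top","top5");s=snap("side","side5")
cv2.imwrite("pics/a.png",np.hstack([cv2.resize(t[165:300,150:330],(400,300),interpolation=cv2.INTER_CUBIC),cv2.resize(s[130:250,190:350],(400,300),interpolation=cv2.INTER_CUBIC)]))
E
```

```text
[-12.6  14.3  15.4  91.   -0.   76.6] [ 0.6072 -0.1355  0.2003] [1.7997e+02 2.0000e-02 9.0870e+01] 0.043307850753957655
```

View pics/a.png

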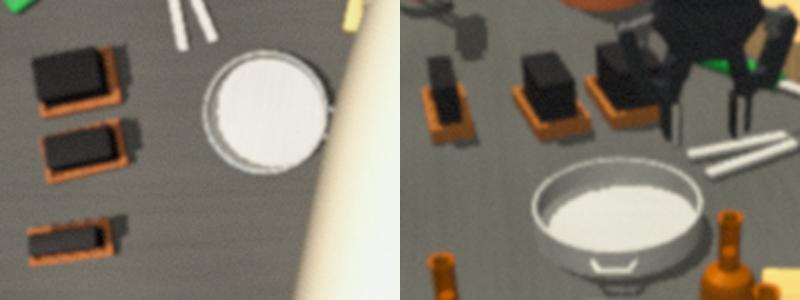

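View pics/side5.png

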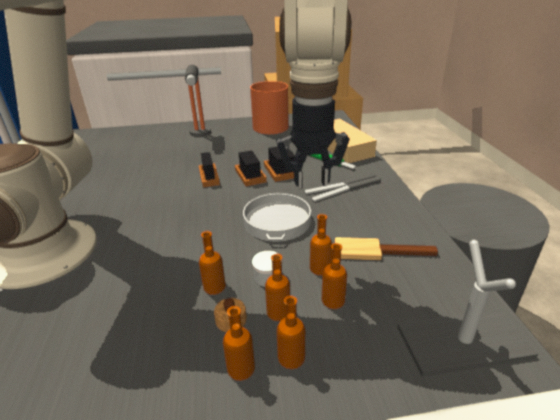

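Both blocks are seated in their trays. One vase (side lip 219,227) has been knocked to about (208,237), and the others haven't moved. Next I'll grasp vase A, with its lip at side pixel (321,216).

Call:
apply_moves(
  rows=[
    [13.5, -34, 0, 0, 0, -0.9, 0.5],
    [0, 0, -30, 0, 0, 0, 0.5],
    [0, 0, -30, 0, 0, 0, 0.5],
    [0, 0, -20, 0, 0, 0, 0.5],
    [0, 0, -10, 0, 0, 0, 0.5],
    [0, 0, 0, 0, 0, 0, 0.5],
  ],
  grip_force=30,
)

```text
time: 17.6
ee_pos: [0.6204, -0.1665, 0.1099]
tcp_rot: [-180.0, -0.0, 90.2]
wrist_force: [-0.6, -0.6, 0.5]
opening: 0.0425
```

```bash
python3 - <<'E'
from h import *
o=get_obs();print(o["q"].round(1),o["ee_pos"].round(4),o["tcp_rot"].round(2),o["opening"])
s=snap("side","side6")
cv2.imwrite("pics/a.png",cv2.resize(s[180:290,270:380],(600,600),interpolation=cv2.INTER_CUBIC))
E
```

```text
[-15.   17.2   8.9  81.7   0.   74.8] [ 0.6204 -0.1665  0.1099] [-1.7998e+02 -1.0000e-02  9.0190e+01] 0.042524672705083824
```

View pics/a.png

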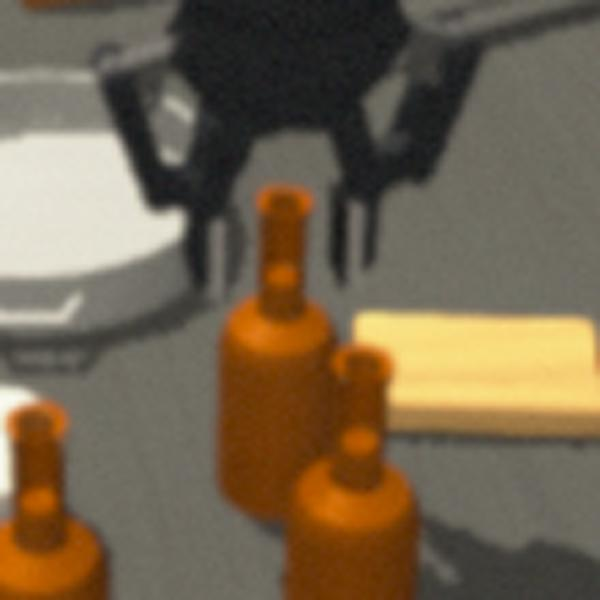

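The jaws straddle the neck. I'll close and check.

Call:
apply_moves(
  rows=[
    [0, -3, 0, 0, 0, 0, 0.5],
    [0, 0, 0, 0, 0, 0, 0.95],
    [0, 0, 0, 0, 0, 0, 0.95],
    [0, 0, 0, 0, 0, 0, 0.95],
    [0, 0, 0, 0, 0, 0, 0.95],
    [0, 0, 0, 0, 0, 0, 0.95],
  ],
)

```text
time: 18.4
ee_pos: [0.6207, -0.1704, 0.1105]
tcp_rot: [179.9, 0.0, 90.1]
wrist_force: [-1.7, -0.4, 5.0]
opening: 0.0177
```

Call:
apply_moves(
  rows=[
    [0, 0, 20, 0, 0, 0, 0.95],
    [0, 0, 40, 0, 0, 0, 0.95],
    [-6.5, 19.3, 10, 0, 0, 0, 0.95],
    [-6.5, 19.3, 0, 0, 0, 0, 0.95],
    [-6.5, 19.3, 0, 0, 0, 0, 0.95],
    [-6.5, 19.3, 0, 0, 0, 0, 0.95],
    [-6.5, 19.3, 0, 0, 0, 0, 0.95],
    [-6.5, 19.3, 0, 0, 0, 0, 0.95],
    [-6.5, 19.3, 0, 0, 0, 0, 0.95],
    [-6.5, 19.3, 0, 0, 0, 0, 0.95],
    [-6.5, 19.3, 0, 0, 0, 0, 0.95],
    [-7, 20, 0, 0, 0, 0, 0.95],
    [0, 0, -35, 0, 0, 0, 0.95],
    [0, 0, 0, 0, 0, 0, 0.95],
    [0, 0, 0, 0, 0, 0, 0.95],
  ],
)

```text
time: 20.27
ee_pos: [0.5551, 0.0236, 0.1458]
tcp_rot: [180.0, -0.0, 90.1]
wrist_force: [-0.2, -0.3, -1.3]
opening: 0.0171
```

```bash
cat >>h.py <<'E'
def grid(n,im,x0,y0,x1,y1,k,f,pts=()):
    t=cv2.resize(im[y0:y1,x0:x1],None,fx=k,fy=k,interpolation=cv2.INTER_CUBIC)
    for i in range(0,x1-x0,5): cv2.putText(t,str(x0+i),(i*k+k//2,8),0,.3,(255,255,255),1);cv2.line(t,(i*k+k//2,0),(i*k+k//2,900),(120,120,0),1)
    for i in range(0,y1-y0,5): cv2.putText(t,str(y0+i),(0,i*k+k//2),0,.3,(255,255,255),1);cv2.line(t,(0,i*k+k//2),(900,i*k+k//2),(120,120,0),1)
    for p in pts:
        q=proj(n,p);cv2.circle(t,(int((q[0]-x0+.5)*k),int((q[1]-y0+.5)*k)),3,(0,255,0),-1)
    cv2.imwrite(f"pics/{f}.png",t)
def circ(x,y,r,z): return [[x+r*np.cos(a),y+r*np.sin(a),z] for a in np.linspace(0,6.28,37)]
E
python3 - <<'E'
from h import *
o=get_obs();print(o["q"].round(1),o["ee_pos"].round(4),o["tcp_rot"].round(2),o["opening"])
s=snap("side","side7")
x,y=o["ee_pos"][:2]
grid("side",s,235,165,320,240,9,"a",circ(.555,.0236,.085,.032)+circ(.555,.0236,.08,.005)+circ(x,y,.023,o["ee_pos"][2]-.11)+circ(x,y,.0105,o["ee_pos"][2]+.0235))
E
```

```text
[ 2.4  4.9 -1.4 83.7 -0.  92.3] [0.5551 0.0236 0.1458] [179.97  -0.    90.14] 0.01708955338688922
```

View pics/a.png

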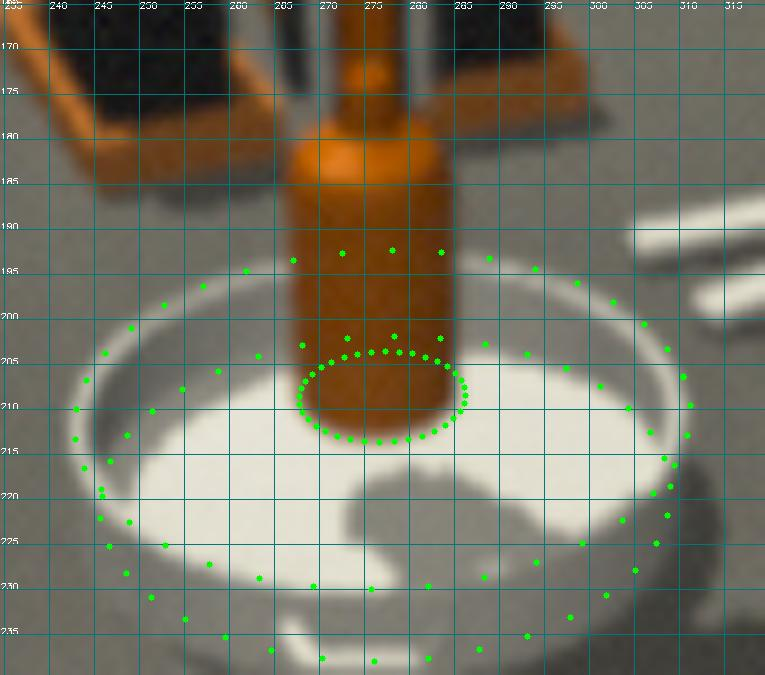

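The foot sits centred over the pan in the side view. The pan and foot share a bias of about 0.8 px, so their relative position is good. I'll lower it.

Call:
apply_moves(
  rows=[
    [0, 0, -15, 0, 0, 0, 0.95],
    [0, 0, -8, 0, 0, 0, 0.95],
    [0, 0, -4, 0, 0, 0, 0.95],
    [0, 0, -2.5, 0, 0, 0, 0.95],
    [0, 0, 0, 0, 0, 0, 0.95],
    [0, 0, 0, 0, 0, 0, 0.95],
  ],
)

```text
time: 21.08
ee_pos: [0.5551, 0.0234, 0.1155]
tcp_rot: [180.0, -0.0, 90.1]
wrist_force: [0.2, 0.5, -0.2]
opening: 0.0169
```

Call:
apply_moves(
  rows=[
    [0, 0, 0, 0, 0, 0, 0.6],
    [0, 0, 0, 0, 0, 0, 0.6],
    [0, 0, 0, 0, 0, 0, 0.55],
    [0, 0, 20, 0, 0, 0, 0.55],
    [0, 0, 40, 0, 0, 0, 0.5],
    [0, 0, 40, 0, 0, 0, 0.5],
    [6.3, -26, 0, 0, 0, 8.2, 0.5],
    [6.3, -26, 0, 0, 0, 8.2, 0.5],
    [6.3, -26, 0, 0, 0, 8.2, 0.5],
    [6.3, -26, 0, 0, 0, 8.2, 0.5],
    [6.3, -26, 0, 0, 0, 8.2, 0.5],
    [6.3, -26, 0, 0, 0, 8.2, 0.5],
    [6.3, -26, 0, 0, 0, 8.2, 0.5],
    [6.3, -26, 0, 0, 0, 8.2, 0.5],
    [6.3, -26, 0, 0, 0, 8.2, 0.5],
    [6.3, -26, 0, 0, 0, 8.2, 0.5],
    [6, -26.5, 0, 0, 0, 7.9, 0.5],
    [0, 0, -40, 0, 0, 0, 0.5],
    [0, 0, 0, 0, 0, 0, 0.5],
  ],
)

```text
time: 23.45
ee_pos: [0.6226, -0.2628, 0.1718]
tcp_rot: [179.9, -0.3, -180.0]
wrist_force: [0.2, -0.2, 1.5]
opening: 0.0423
```

```bash
python3 - <<'E'
from h import *
o=get_obs();print(o["q"].round(1),o["ee_pos"].round(4),o["tcp_rot"].round(2),o["opening"])
s=snap("side","side8");t=snap("top","top8")
cv2.imwrite("pics/a.png",np.hstack([s,t])[100:400,::][:, :].copy()[:,180:180+800])
E
```

```text
[-22.9  22.3  22.2  90.3  -0.  -22.9] [ 0.6226 -0.2628  0.1718] [ 179.86   -0.32 -180.  ] 0.042332326732527806
```

View pics/a.png

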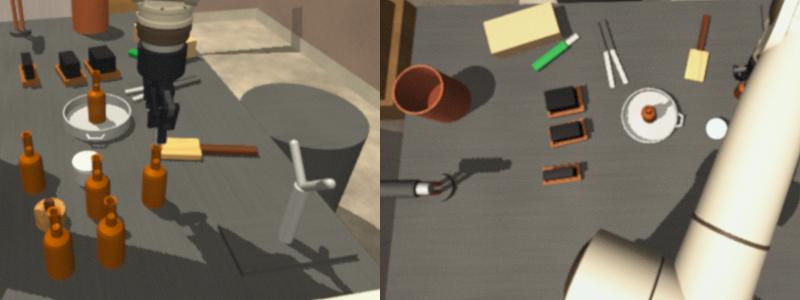

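The first vase stands in the centre of the pan. I'll take B now.

Call:
apply_moves(
  rows=[
    [2, 0, -30, 0, 0, 0, 0.5],
    [0, 0, -20, 0, 0, 0, 0.5],
    [0, 0, -11.5, 0, 0, 0, 0.5],
    [0, 0, 0, 0, 0, 0, 0.5],
    [0, 0, 0, 0, 0, 0, 0.95],
    [0, 0, 0, 0, 0, 0, 0.95],
    [0, 0, 0, 0, 0, 0, 0.95],
    [0, 0, 0, 0, 0, 0, 0.95],
    [0, 0, 0, 0, 0, 0, 0.95],
  ],
)

```text
time: 24.68
ee_pos: [0.6265, -0.2633, 0.1151]
tcp_rot: [-180.0, 0.1, -180.0]
wrist_force: [0.4, 0.1, 6.0]
opening: 0.0172
```

Call:
apply_moves(
  rows=[
    [0, 0, 20, 0, 0, 0, 0.95],
    [0, 0, 50, 0, 0, 0, 0.95],
    [0, 26, 0, 0, 0, 0, 0.95],
    [-2, 26, 0, 0, 0, 0, 0.95],
    [-2, 26, 0, 0, 0, 0, 0.95],
    [-2, 26, 0, 0, 0, 0, 0.95],
    [-2, 26, 0, 0, 0, 0, 0.95],
    [-2, 26, 0, 0, 0, 0, 0.95],
    [-2, 26, 0, 0, 0, 0, 0.95],
    [-2, 26, 0, 0, 0, 0, 0.95],
    [-2, 26, 0, 0, 0, 0, 0.95],
    [-2, 26, 0, 0, 0, 0, 0.95],
    [-1.5, 27, 0, 0, 0, 0, 0.95],
    [0, 0, -20, 0, 0, 0, 0.95],
    [0, 0, -20, 0, 0, 0, 0.95],
    [0, 0, 0, 0, 0, 0, 0.95],
    [0, 0, 0, 0, 0, 0, 0.95],
  ],
)

```text
time: 26.8
ee_pos: [0.6062, 0.0245, 0.1442]
tcp_rot: [180.0, -0.0, -179.9]
wrist_force: [1.0, 0.5, -1.2]
opening: 0.0175
```

```bash
cat >>h.py <<'E'
def look(f,zg,slots,box=(235,160,320,240)):
    o=get_obs();print(o["q"].round(1),o["ee_pos"].round(4),o["tcp_rot"].round(2),round(o["opening"],4))
    s=snap("side",f);x,y,z=o["ee_pos"]
    pts=circ(.555,.0236,.085,.032)+circ(x,y,.023,z-zg)+circ(x,y,.0105,z-zg+.134)
    for a in slots: pts+=circ(*a,.023,.005)+circ(*a,.0105,.139)
    grid("side",s,*box,9,"a",pts)
E
python3 -c "
from h import *
look('side9',.1151,[(.5551,.0234)],(235,165,320,240))"
```

```text
[ 2.3 11.9  6.3 84.4  0.   2.2] [0.6062 0.0245 0.1442] [ 180.     -0.   -179.93] 0.0175
```

View pics/a.png

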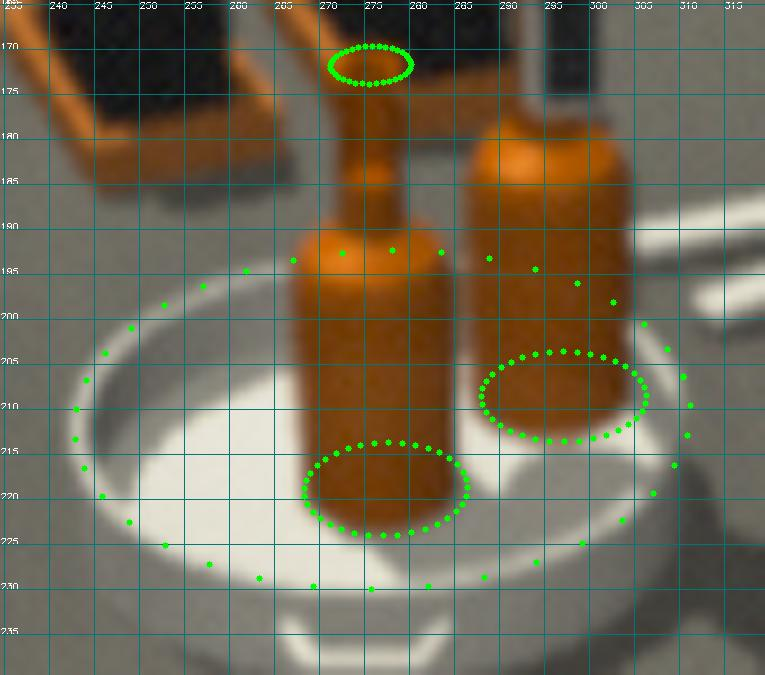

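Call:
apply_moves(
  rows=[
    [-1, -1, -10, 0, 0, 0, 0.95],
    [0, 0, -8, 0, 0, 0, 0.95],
    [0, 0, -4, 0, 0, 0, 0.95],
    [0, 0, -1.5, 0, 0, 0, 0.95],
    [0, 0, 0, 0, 0, 0, 0.95],
    [0, 0, 0, 0, 0, 0, 0.95],
  ],
)

```text
time: 27.6
ee_pos: [0.6056, 0.0229, 0.1204]
tcp_rot: [180.0, 0.0, -180.0]
wrist_force: [0.4, 0.2, -2.2]
opening: 0.0171
```

Call:
apply_moves(
  rows=[
    [0, 0, -0.8, 0, 0, 0, 0.95],
    [0, 0, 0, 0, 0, 0, 0.6],
    [0, 0, 0, 0, 0, 0, 0.55],
    [0, 0, 0, 0, 0, 0, 0.55],
    [0, 0, 20, 0, 0, 0, 0.55],
    [0, 0, 40, 0, 0, 0, 0.5],
    [0, 0, 40, 0, 0, 0, 0.5],
    [-8, -27, 0, 0, 0, -6, 0.5],
    [-8, -27, 0, 0, 0, -6, 0.5],
    [-8, -27, 0, 0, 0, -6, 0.5],
    [-8, -27, 0, 0, 0, -6, 0.5],
    [-8, -27, 0, 0, 0, -6, 0.5],
    [-8, -27, 0, 0, 0, -6, 0.5],
    [-8, -27, 0, 0, 0, -6, 0.5],
    [-8, -27, 0, 0, 0, -6, 0.5],
    [-8, -27, 0, 0, 0, -6, 0.5],
    [-8, -27, 0, 0, 0, -6, 0.5],
    [-10, -27, 0, 0, 0, 0, 0.5],
    [0, 0, -45, 0, 0, 0, 0.5],
    [0, 0, 0, 0, 0, 0, 0.5],
  ],
)

```text
time: 30.1
ee_pos: [0.5139, -0.2735, 0.1713]
tcp_rot: [-179.8, -0.3, 120.0]
wrist_force: [0.5, -0.1, 0.4]
opening: 0.0428
```

```bash
python3 - <<'E'
from h import *
look('side10',.110,[(.5551,.0234),(.605,.0234)],(225,150,320,240))
s=cv2.imread("pics/side10.png");t=snap("top","top10")
cv2.imwrite("pics/b.png",np.vstack([cv2.imread("pics/a.png")[:0,:800],cv2.resize(s[190:400,170:380],(560,560))]))
E
```

```text
[-28.    8.8   5.8  87.3   0.   32. ] [ 0.5139 -0.2735  0.1713] [-179.82   -0.29  120.  ] 0.0428Traceback (most recent call last):
  File "<stdin>", line 4, in <module>
    return _nx.concatenate(arrs, 0, dtype=dtype, casting=casting)
           ~~~~~~~~~~~~~~~^^^^^^^^^^^^^^^^^^^^^^^^^^^^^^^^^^^^^^^
ValueError: all the input array dimensions except for the concatenation axis must match exactly, but along dimension 1, the array at index 0 has size 800 and the array at index 1 has size 560
```

```bash
python3 - <<'E'
from h import *
s=cv2.imread("pics/side10.png")
pts=circ(.555,.0236,.085,.032)
for a in [(.5551,.0234),(.6056,.0229)]: pts+=circ(*a,.023,.005)+circ(*a,.0105,.139)
grid("side",s,235,160,320,235,8,"a",pts)
E
```

```text
(no output)
```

View pics/a.png

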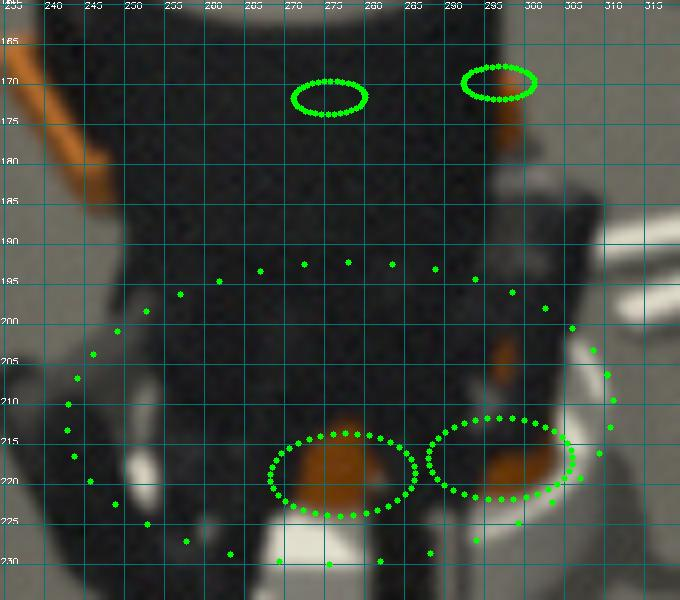

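The gripper occludes the pan, but both placed vases are still standing. I'll take C.

Call:
apply_moves(
  rows=[
    [1.5, 0, -30, 0, 0, 0, 0.5],
    [0, 0, -20, 0, 0, 0, 0.5],
    [0, 0, -10, 0, 0, 0, 0.5],
    [0, 0, 0, 0, 0, 0, 0.5],
    [0, 0, 0, 0, 0, 0, 0.95],
    [0, 0, 0, 0, 0, 0, 0.95],
    [0, 0, 0, 0, 0, 0, 0.95],
    [0, 0, 0, 0, 0, 0, 0.95],
    [0, 0, 0, 0, 0, 0, 0.95],
  ],
)

```text
time: 31.32
ee_pos: [0.5174, -0.2743, 0.1156]
tcp_rot: [179.9, 0.1, 120.0]
wrist_force: [-1.0, -0.4, 6.4]
opening: 0.0169
```

Call:
apply_moves(
  rows=[
    [0, 0, 20, 0, 0, 0, 0.95],
    [0, 0, 50, 0, 0, 0, 0.95],
    [0, 0, 50, 0, 0, 0, 0.95],
    [0, 0, 45, 0, 0, 0, 0.95],
    [1, 28, 0, 0, 0, 0, 0.95],
    [1, 28, 0, 0, 0, 0, 0.95],
    [1, 28, 0, 0, 0, 0, 0.95],
    [1, 28, 0, 0, 0, 0, 0.95],
    [1, 28, 0, 0, 0, 0, 0.95],
    [1, 28, 0, 0, 0, 0, 0.95],
    [1, 28, 0, 0, 0, 0, 0.95],
    [1, 28, 0, 0, 0, 0, 0.95],
    [1, 28, 0, 0, 0, 0, 0.95],
    [1, 28, 0, 0, 0, 0, 0.95],
    [1, 28, 0, 0, 0, 0, 0.95],
    [1.5, 33, 0, 0, 0, 0, 0.95],
    [0, 0, 0, 0, 0, 0, 0.95],
    [0, 0, 0, 0, 0, 0, 0.95],
  ],
)

```text
time: 33.58
ee_pos: [0.5294, 0.0667, 0.2793]
tcp_rot: [-180.0, 0.0, 120.1]
wrist_force: [-1.5, -0.7, -2.4]
opening: 0.0171
```

```bash
python3 -c "
from h import *
look('side11',.1156,[(.5551,.0234),(.6056,.0229)],(235,115,320,235))
i=cv2.imread('pics/a.png');cv2.imwrite('pics/a.png',cv2.resize(i,None,fx=.7,fy=.7)[:600])"
```

```text
[ 7.2  3.6 12.  98.5 -0.  67.1] [0.5294 0.0667 0.2793] [-179.97    0.    120.06] 0.0171
```

View pics/a.png

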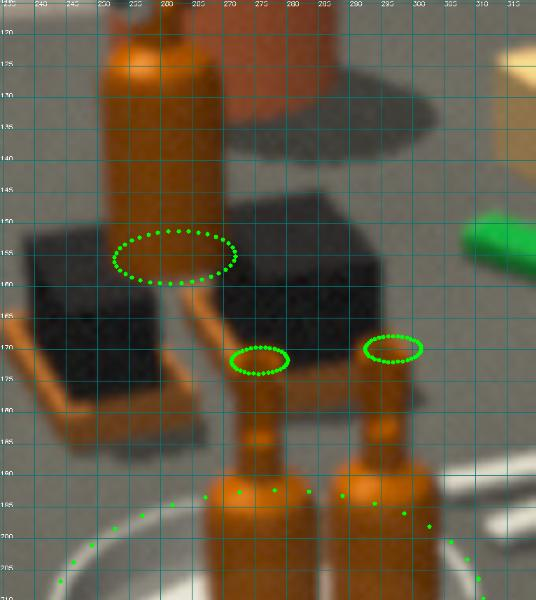

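Offsets are consistent, so I'll lower into slot 120°.

Call:
apply_moves(
  rows=[
    [0, 0, -30, 0, 0, 0, 0.95],
    [0, 0, -30, 0, 0, 0, 0.95],
    [0, 0, -30, 0, 0, 0, 0.95],
    [0, 0, -25, 0, 0, 0, 0.95],
    [0, 0, -20, 0, 0, 0, 0.95],
    [0, 0, -12, 0, 0, 0, 0.95],
    [0, 0, -8, 0, 0, 0, 0.95],
    [0, 0, -4, 0, 0, 0, 0.95],
    [0, 0, 0, 0, 0, 0, 0.95],
    [0, 0, 0, 0, 0, 0, 0.95],
  ],
)

```text
time: 34.88
ee_pos: [0.5297, 0.067, 0.121]
tcp_rot: [180.0, 0.0, 120.0]
wrist_force: [1.0, -1.0, -2.0]
opening: 0.0175
```

Call:
apply_moves(
  rows=[
    [0, 0, -1, 0, 0, 0, 0.95],
    [0, 0, 0, 0, 0, 0, 0.6],
    [0, 0, 0, 0, 0, 0, 0.55],
    [0, 0, 0, 0, 0, 0, 0.55],
    [0, 0, 20, 0, 0, 0, 0.55],
    [0, 0, 40, 0, 0, 0, 0.55],
    [0, 0, 40, 0, 0, 0, 0.5],
    [-1, -37, 0, 0, 0, -5, 0.5],
    [-1, -37, 0, 0, 0, -5, 0.5],
    [-1, -37, 0, 0, 0, -5, 0.5],
    [-1, -37, 0, 0, 0, -5, 0.5],
    [-1, -37, 0, 0, 0, -5, 0.5],
    [-1, -37, 0, 0, 0, -5, 0.5],
    [-1, -37, 0, 0, 0, -5, 0.5],
    [-1, -37, 0, 0, 0, -5, 0.5],
    [-1, -37, 0, 0, 0, -5, 0.5],
    [0, -37, 0, 0, 0, -5, 0.5],
    [0, -37, 0, 0, 0, -5, 0.5],
    [0, -36, 0, 0, 0, -5, 0.5],
    [0, 0, 0, 0, 0, 0, 0.5],
  ],
)

```text
time: 37.38
ee_pos: [0.52, -0.3781, 0.2184]
tcp_rot: [-179.9, 0.0, 59.9]
wrist_force: [-0.1, 0.4, 0.9]
opening: 0.0425
```

```bash
python3 - <<'E'
from h import *
o=get_obs();print(o["q"].round(1),o["ee_pos"].round(4),o["tcp_rot"].round(2))
s=snap("side","side12");t=snap("top","top12")
cv2.imwrite("pics/a.png",np.hstack([s[140:420,150:430],t[140:420,200:480]]))
E
```

```text
[-36.   17.8  21.6  93.9  -0.   84.1] [ 0.52   -0.3781  0.2184] [-1.7994e+02  1.0000e-02  5.9860e+01]
```

View pics/a.png

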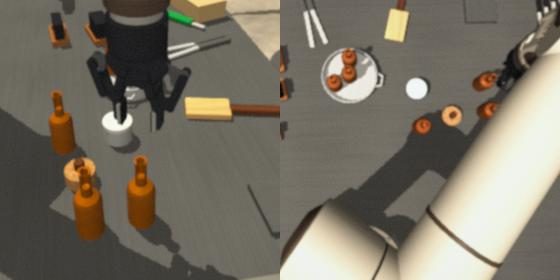

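Three vases stand in the pan. I'll check their spacing in the top view and measure the knocked vase E.

```bash
python3 - <<'E'
from h import *
t=cv2.imread("pics/top12.png");s=cv2.imread("pics/side12.png")
P=[(.5551,.0234),(.605,.0234),(.5301,.0667)]
pts=circ(.555,.0236,.085,.032)
for a in P: pts+=circ(*a,.023,.075)+circ(*a,.0105,.139)
grid("top",t,236,180,306,248,9,"a",pts)
tile(s,[(208,237)],12,16,"b",1);tile(t,[(346,266)],12,16,"b2",1)
a,b=cv2.imread("pics/b.png"),cv2.imread("pics/b2.png");cv2.imwrite("pics/b.png",np.hstack([a,b]))
E
```

```text
(no output)
```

View pics/a.png

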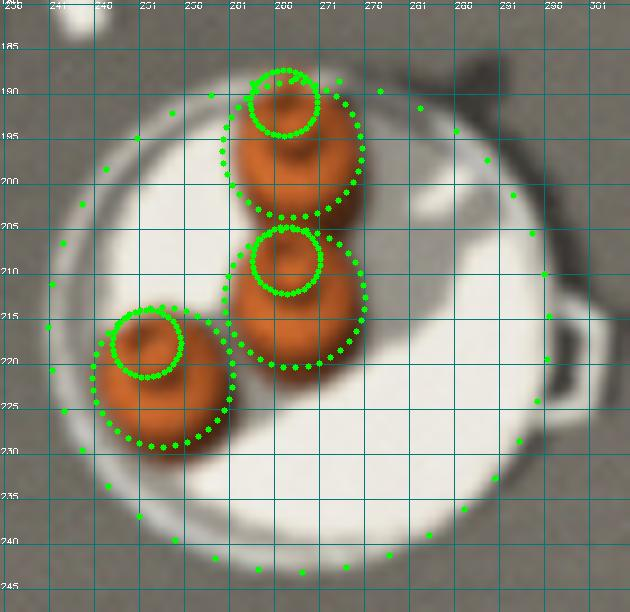

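View pics/b.png

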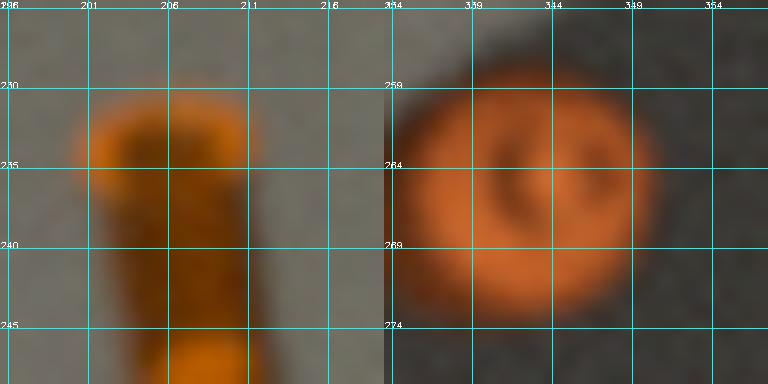

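Call:
apply_moves(
  rows=[
    [1.5, 2, -30, 0, 0, 0, 0.5],
    [0, 0, -30, 0, 0, 0, 0.5],
    [0, 0, -25, 0, 0, 0, 0.5],
    [0, 0, -15, 0, 0, 0, 0.5],
    [0, 0, -5, 0, 0, 0, 0.5],
    [0, 0, 0, 0, 0, 0, 0.5],
  ],
)

```text
time: 38.22
ee_pos: [0.5222, -0.3739, 0.1151]
tcp_rot: [180.0, 0.0, 60.1]
wrist_force: [0.1, 1.2, 0.4]
opening: 0.0429
```

```bash
python3 - <<'E'
from h import *
x,r=fitz([("top",(346.5,264)),("side",(206,233.2))],.134);print(x,r,onz("side",206,233.2,.134))
o=get_obs();print(o["ee_pos"].round(4))
s=snap("side","side13")
cv2.imwrite("pics/a.png",cv2.resize(s[250:380,240:370],(600,600),interpolation=cv2.INTER_CUBIC))
E
```

```text
[ 0.3956953  -0.18668447] [-0.44581643  0.91795246  0.67534879  0.55234328] [ 0.39443595 -0.18470252  0.134     ]
[ 0.5222 -0.3739  0.1151]
```

View pics/a.png

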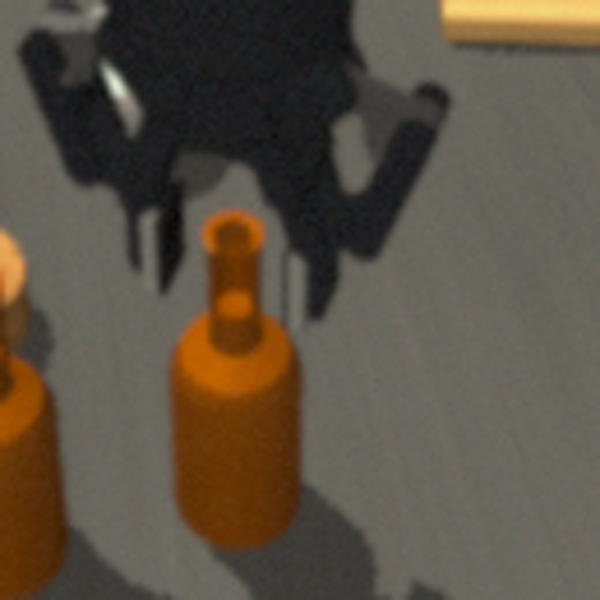

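Call:
apply_moves(
  rows=[
    [0, -1, 0, 0, 0, 0, 0.95],
    [0, 0, 0, 0, 0, 0, 0.95],
    [0, 0, 0, 0, 0, 0, 0.95],
    [0, 0, 0, 0, 0, 0, 0.95],
    [0, 0, 0, 0, 0, 0, 0.95],
    [0, 0, 0, 0, 0, 0, 0.95],
  ],
)

```text
time: 39.02
ee_pos: [0.5224, -0.3755, 0.1153]
tcp_rot: [179.9, 0.0, 60.0]
wrist_force: [1.5, -1.1, 5.5]
opening: 0.0172
```

Call:
apply_moves(
  rows=[
    [0, 0, 20, 0, 0, 0, 0.95],
    [0, 0, 50, 0, 0, 0, 0.95],
    [0, 0, 50, 0, 0, 0, 0.95],
    [0, 0, 45, 0, 0, 0, 0.95],
    [4.1, 31.6, 0, 0, 0, 0, 0.95],
    [4.1, 31.6, 0, 0, 0, 0, 0.95],
    [4.1, 31.6, 0, 0, 0, 0, 0.95],
    [4.1, 31.6, 0, 0, 0, 0, 0.95],
    [4.1, 31.6, 0, 0, 0, 0, 0.95],
    [4.1, 31.6, 0, 0, 0, 0, 0.95],
    [4.1, 31.6, 0, 0, 0, 0, 0.95],
    [4.1, 31.6, 0, 0, 0, 0, 0.95],
    [4.1, 31.6, 0, 0, 0, 0, 0.95],
    [4.1, 31.6, 0, 0, 0, 0, 0.95],
    [4.1, 31.6, 0, 0, 0, 0, 0.95],
    [4.1, 31.6, 0, 0, 0, 0, 0.95],
    [4.1, 31.6, 0, 0, 0, 0, 0.95],
    [4.5, 32, 0, 0, 0, 0, 0.95],
    [0, 0, 0, 0, 0, 0, 0.95],
    [0, 0, 0, 0, 0, 0, 0.95],
  ],
)

```text
time: 41.52
ee_pos: [0.5795, 0.0674, 0.279]
tcp_rot: [-180.0, 0.1, 60.1]
wrist_force: [0.3, 0.7, -1.0]
opening: 0.0173
```

```bash
python3 -c "
from h import *
look('side14',.1152,[],(250,115,320,195))
"
```

```text
[  6.6  10.6  19.8  99.3  -0.  126.6] [0.5795 0.0674 0.279 ] [-1.7995e+02  6.0000e-02  6.0050e+01] 0.0173
```

View pics/a.png

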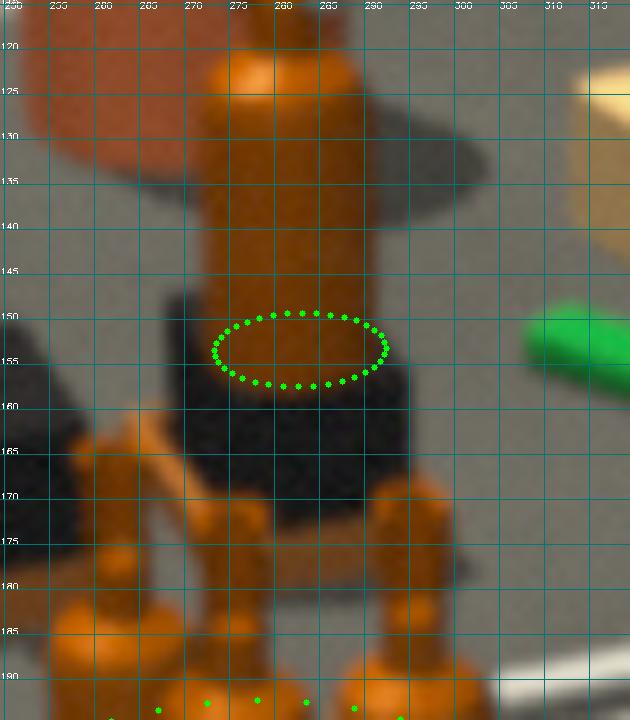

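Call:
apply_moves(
  rows=[
    [1, 0, -30, 0, 0, 0, 0.95],
    [0, 0, -30, 0, 0, 0, 0.95],
    [0, 0, -30, 0, 0, 0, 0.95],
    [0, 0, -25, 0, 0, 0, 0.95],
    [0, 0, -20, 0, 0, 0, 0.95],
    [0, 0, -12, 0, 0, 0, 0.95],
    [0, 0, -8, 0, 0, 0, 0.95],
    [0, 0, -4, 0, 0, 0, 0.95],
    [0, 0, 0, 0, 0, 0, 0.95],
    [0, 0, 0, 0, 0, 0, 0.95],
  ],
)

```text
time: 42.82
ee_pos: [0.581, 0.0678, 0.121]
tcp_rot: [180.0, -0.0, 60.0]
wrist_force: [-0.3, 0.4, -1.5]
opening: 0.0172
```

Call:
apply_moves(
  rows=[
    [0, 0, -1, 0, 0, 0, 0.95],
    [0, 0, 0, 0, 0, 0, 0.6],
    [0, 0, 0, 0, 0, 0, 0.55],
    [0, 0, 0, 0, 0, 0, 0.55],
    [0, 0, 20, 0, 0, 0, 0.55],
    [0, 0, 40, 0, 0, 0, 0.55],
    [0, 0, 40, 0, 0, 0, 0.5],
    [-11, -34.6, 0, 0, 0, 0, 0.5],
    [-11, -34.6, 0, 0, 0, 0, 0.5],
    [-11, -34.6, 0, 0, 0, 0, 0.5],
    [-11, -34.6, 0, 0, 0, 0, 0.5],
    [-11, -34.6, 0, 0, 0, 0, 0.5],
    [-11, -34.6, 0, 0, 0, 0, 0.5],
    [-11, -34.6, 0, 0, 0, 0, 0.5],
    [-11, -34.6, 0, 0, 0, 0, 0.5],
    [-11, -34.6, 0, 0, 0, 0, 0.5],
    [-11, -34.6, 0, 0, 0, 0, 0.5],
    [-11, -34.6, 0, 0, 0, 0, 0.5],
    [-11, -34.6, 0, 0, 0, 0, 0.5],
    [-11.5, -34, 0, 0, 0, 0, 0.5],
  ],
)

```text
time: 45.32
ee_pos: [0.4368, -0.3826, 0.2195]
tcp_rot: [180.0, 0.0, 60.0]
wrist_force: [0.2, 0.5, -0.3]
opening: 0.0425
```

Call:
apply_moves(
  rows=[
    [0, 0, -30, 0, 0, 0, 0.5],
    [0, 0, -25, 0, 0, 0, 0.5],
    [0, 0, 0, 0, 0, 0, 0.5],
  ],
)

```text
time: 45.7
ee_pos: [0.4365, -0.3809, 0.1626]
tcp_rot: [-179.8, -0.0, 60.0]
wrist_force: [-0.6, 0.2, 0.3]
opening: 0.0427
```

```bash
python3 - <<'E'
from h import *
o=get_obs();print(o["ee_pos"].round(4))
s=snap("side","side15")
cv2.imwrite("pics/a.png",s[130:420,150:430])
E
```

```text
[ 0.4365 -0.3809  0.1626]
```

View pics/a.png

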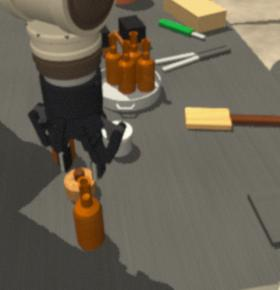

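Four vases stand in the pan. I'll take F.

Call:
apply_moves(
  rows=[
    [1, 0, -25, 0, 0, 0, 0.5],
    [0, 0, -15, 0, 0, 0, 0.5],
    [0, 0, -7.5, 0, 0, 0, 0.5],
    [0, 0, 0, 0, 0, 0, 0.5],
    [0, 0, 0, 0, 0, 0, 0.95],
    [0, 0, 0, 0, 0, 0, 0.95],
    [0, 0, 0, 0, 0, 0, 0.95],
    [0, 0, 0, 0, 0, 0, 0.95],
    [0, 0, 0, 0, 0, 0, 0.95],
  ],
)

```text
time: 46.88
ee_pos: [0.4386, -0.3817, 0.1179]
tcp_rot: [179.9, 0.0, 60.0]
wrist_force: [1.1, 0.0, 5.4]
opening: 0.0171
```

Call:
apply_moves(
  rows=[
    [0, 0, 20, 0, 0, 0, 0.95],
    [0, 0, 50, 0, 0, 0, 0.95],
    [0, 0, 50, 0, 0, 0, 0.95],
    [0, 0, 40, 0, 0, 0, 0.95],
    [7, 27.8, 0, 0, 0, 0, 0.95],
    [7, 27.8, 0, 0, 0, 0, 0.95],
    [7, 27.8, 0, 0, 0, 0, 0.95],
    [7, 27.8, 0, 0, 0, 0, 0.95],
    [7, 27.8, 0, 0, 0, 0, 0.95],
    [7, 27.8, 0, 0, 0, 0, 0.95],
    [7, 27.8, 0, 0, 0, 0, 0.95],
    [7, 27.8, 0, 0, 0, 0, 0.95],
    [7, 27.8, 0, 0, 0, 0, 0.95],
    [7, 27.8, 0, 0, 0, 0, 0.95],
    [7, 27.8, 0, 0, 0, 0, 0.95],
    [7, 27.8, 0, 0, 0, 0, 0.95],
    [7.5, 28.2, 0, 0, 0, 0, 0.95],
    [0, 0, 0, 0, 0, 0, 0.95],
    [0, 0, 0, 0, 0, 0, 0.95],
  ],
)

```text
time: 49.25
ee_pos: [0.5296, -0.0199, 0.2767]
tcp_rot: [-180.0, 0.0, 60.1]
wrist_force: [-0.4, -1.6, -2.4]
opening: 0.0168
```

```bash
python3 -c "
from h import *
look('side16',.1179,[(.5551,.0234)],(235,130,320,210))
"
```

```text
[ -2.1   3.   11.2  98.2  -0.  117.8] [ 0.5296 -0.0199  0.2767] [-1.7997e+02  3.0000e-02  6.0060e+01] 0.0168
```

View pics/a.png

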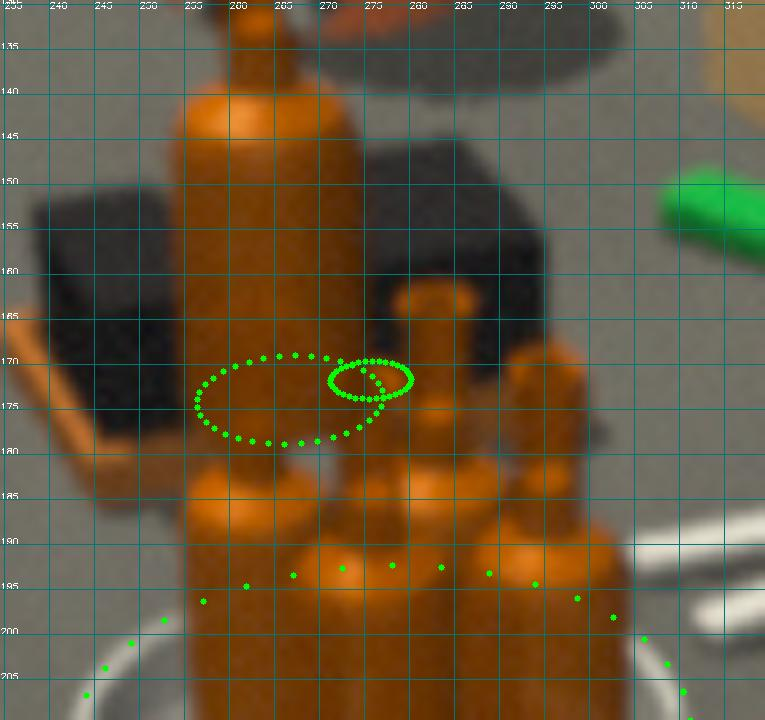

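```bash
python3 -c "
from h import *
s=cv2.imread('pics/side16.png')
z=.2767-.1179
for k,(dx,dy) in enumerate([(0,0),(-.0015,-.0026)]):
    x,y=.5296-.0024+dx,-.0199+dy
    grid('side',s,245,105,295,185,7,'c%d'%k,circ(x,y,.023,z+.07)+circ(x,y,.023,z)+circ(x,y,.009,z+.087)+circ(x,y,.0105,z+.134))
cv2.imwrite('pics/a.png',np.hstack([cv2.imread('pics/c0.png'),cv2.imread('pics/c1.png')]))
t=snap('top','top16');cv2.imwrite('pics/b.png',cv2.resize(t[160:260,220:320],(500,500)))
"
```

```text
(no output)
```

View pics/a.png

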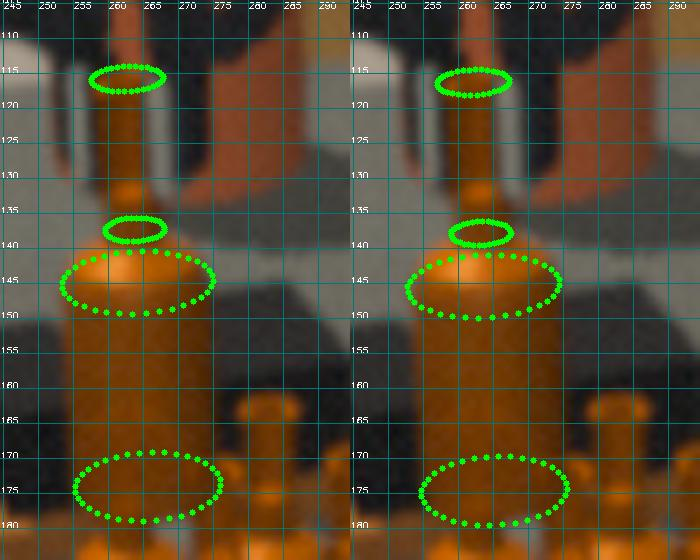

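View pics/b.png

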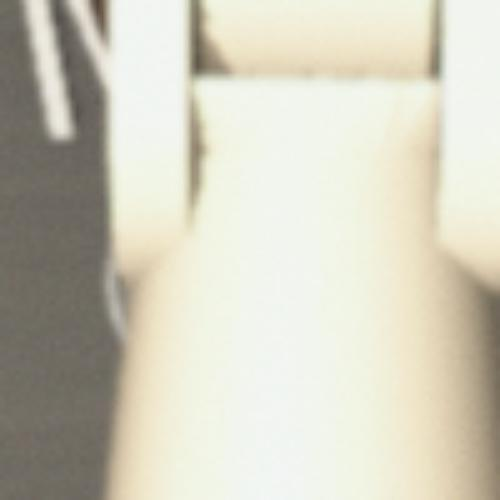

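The vase sits about (-1.2, -2) mm off the tool, so I'll shift by that and lower into slot 240°.

Call:
apply_moves(
  rows=[
    [1.5, 2, -30, 0, 0, 0, 0.95],
    [0, 0, -30, 0, 0, 0, 0.95],
    [0, 0, -30, 0, 0, 0, 0.95],
    [0, 0, -25, 0, 0, 0, 0.95],
    [0, 0, -18, 0, 0, 0, 0.95],
    [0, 0, -10, 0, 0, 0, 0.95],
    [0, 0, -6, 0, 0, 0, 0.95],
    [0, 0, -4, 0, 0, 0, 0.95],
    [0, 0, 0, 0, 0, 0, 0.95],
    [0, 0, 0, 0, 0, 0, 0.95],
  ],
)

```text
time: 50.6
ee_pos: [0.5315, -0.0176, 0.1245]
tcp_rot: [180.0, -0.0, 60.0]
wrist_force: [0.2, -0.5, -1.4]
opening: 0.0171
```

Call:
apply_moves(
  rows=[
    [0, 0, -1.5, 0, 0, 0, 0.95],
    [0, 0, 0, 0, 0, 0, 0.6],
    [0, 0, 0, 0, 0, 0, 0.55],
    [0, 0, 0, 0, 0, 0, 0.55],
    [0, 0, 20, 0, 0, 0, 0.55],
    [0, 0, 40, 0, 0, 0, 0.55],
    [0, 0, 40, 0, 0, 0, 0.5],
    [-11.3, -14, 0, 0, 0, 5, 0.5],
    [-11.3, -14, 0, 0, 0, 5, 0.5],
    [-11.3, -14, 0, 0, 0, 5, 0.5],
    [-11.3, -14, 0, 0, 0, 5, 0.5],
    [-11.3, -14, 0, 0, 0, 5, 0.5],
    [-11.3, -14, 0, 0, 0, 5, 0.5],
    [-11.3, -14, 0, 0, 0, 5, 0.5],
    [-11.3, -14, 0, 0, 0, 5, 0.5],
    [-11.3, -14, 0, 0, 0, 5, 0.5],
    [-11.3, -14, 0, 0, 0, 5, 0.5],
    [-11, -14, 0, 0, 0, 5, 0.5],
    [-11, -14, 0, 0, 0, 5, 0.5],
    [0, 0, 0, 0, 0, 0, 0.5],
  ],
)

```text
time: 53.1
ee_pos: [0.3959, -0.1862, 0.2227]
tcp_rot: [180.0, 0.0, 119.9]
wrist_force: [-0.2, 0.0, -0.2]
opening: 0.0427
```

```bash
python3 - <<'E'
from h import *
o=get_obs();print(o["ee_pos"].round(4),o["tcp_rot"],o["q"].round(1))
s=snap("side","side17");t=snap("top","top17")
pts=circ(.3965+.0,-.186,.0105,.134)+circ(.3965,-.186,.023,0)+circ(.3965-.0024,-.186,.0105,.134)
grid("side",s,160,180,260,300,6,"a",pts)
cv2.imwrite("pics/b.png",np.hstack([cv2.resize(s[140:260,220:340],(400,400)),cv2.resize(t[150:290,220:360],(400,400))]))
E
```

```text
[ 0.3959 -0.1862  0.2227] [1.79989861e+02 2.38213093e-02 1.19927861e+02] [-25.2 -10.8  -7.9  92.9  -0.   34.9]
```

View pics/a.png

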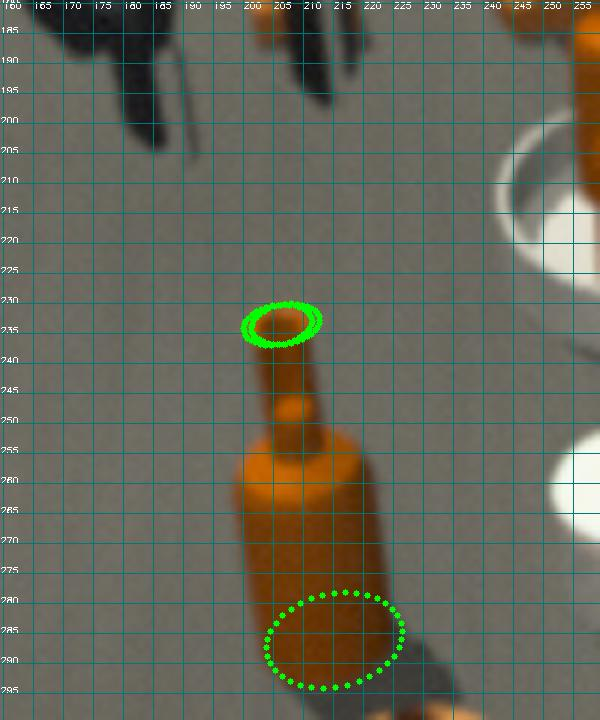

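View pics/b.png

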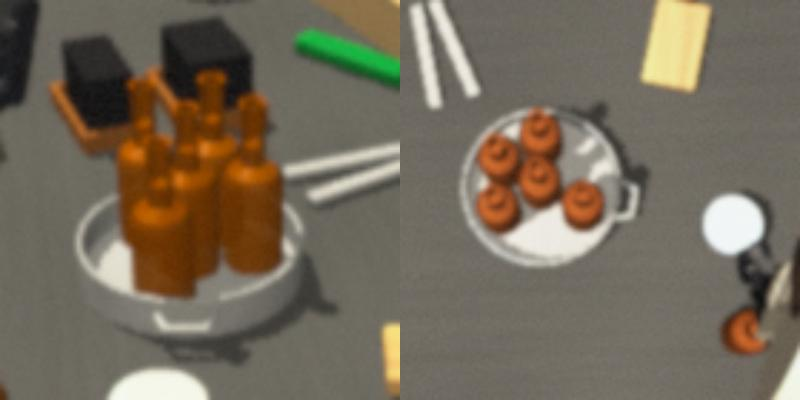

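Five vases are in the pan and slot 180° is free. E is at about (396.5, -186).

Call:
apply_moves(
  rows=[
    [0.5, 0.5, -30, 0, 0, 0, 0.5],
    [0, 0, -30, 0, 0, 0, 0.5],
    [0, 0, -25, 0, 0, 0, 0.5],
    [0, 0, -15, 0, 0, 0, 0.5],
    [0, 0, -10, 0, 0, 0, 0.5],
    [0, 0, 0, 0, 0, 0, 0.5],
    [0, 0, 0, 0, 0, 0, 0.95],
    [0, 0, 0, 0, 0, 0, 0.95],
    [0, 0, 0, 0, 0, 0, 0.95],
    [0, 0, 0, 0, 0, 0, 0.95],
    [0, 0, 0, 0, 0, 0, 0.95],
  ],
)

```text
time: 54.58
ee_pos: [0.3971, -0.1854, 0.1132]
tcp_rot: [180.0, 0.1, 120.0]
wrist_force: [-0.4, -0.4, 6.3]
opening: 0.0173
```

Call:
apply_moves(
  rows=[
    [0, 0, 20, 0, 0, 0, 0.95],
    [0, 0, 50, 0, 0, 0, 0.95],
    [0, 0, 50, 0, 0, 0, 0.95],
    [0, 0, 45, 0, 0, 0, 0.95],
    [12, 23.2, 0, 0, 0, 0, 0.95],
    [12, 23.2, 0, 0, 0, 0, 0.95],
    [12, 23.2, 0, 0, 0, 0, 0.95],
    [12, 23.2, 0, 0, 0, 0, 0.95],
    [12, 23.2, 0, 0, 0, 0, 0.95],
    [12, 23.2, 0, 0, 0, 0, 0.95],
    [12, 23.2, 0, 0, 0, 0, 0.95],
    [12, 23.2, 0, 0, 0, 0, 0.95],
    [12, 23, 0, 0, 0, 0, 0.95],
    [0, 0, 0, 0, 0, 0, 0.95],
    [0, 0, 0, 0, 0, 0, 0.95],
  ],
)

```text
time: 56.45
ee_pos: [0.5045, 0.0232, 0.2771]
tcp_rot: [-179.9, -0.0, 120.1]
wrist_force: [-0.3, 0.1, -2.0]
opening: 0.0176
```

```bash
python3 -c "
from h import *
o=get_obs();X,Y,z=o['ee_pos'];print(X,Y,z);z-=.1132
s=snap('side','side18')
for k,(dx,dy) in enumerate([(0,0),(.0015,-.0009)]):
    x,y=X-.0024+dx,Y+dy
    grid('side',s,225,95,280,180,7,'c%d'%k,circ(x,y,.023,z+.07)+circ(x,y,.023,z)+circ(x,y,.009,z+.087)+circ(x,y,.0105,z+.134))
cv2.imwrite('pics/a.png',np.hstack([cv2.imread('pics/c0.png'),cv2.imread('pics/c1.png')]))
"
```

```text
0.5045096021948502 0.023193858961813623 0.2771348854211852
```

View pics/a.png

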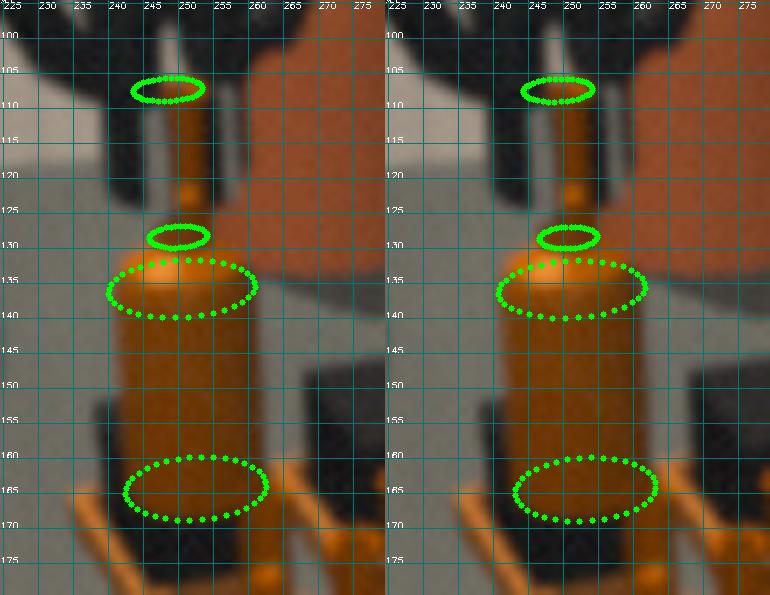

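The held vase is aligned with the tool, so I'll lower it into slot 180°.

Call:
apply_moves(
  rows=[
    [0.3, 0, -30, 0, 0, 0, 0.95],
    [0, 0, -30, 0, 0, 0, 0.95],
    [0, 0, -30, 0, 0, 0, 0.95],
    [0, 0, -25, 0, 0, 0, 0.95],
    [0, 0, -20, 0, 0, 0, 0.95],
    [0, 0, -12, 0, 0, 0, 0.95],
    [0, 0, -8, 0, 0, 0, 0.95],
    [0, 0, -3.5, 0, 0, 0, 0.95],
    [0, 0, 0, 0, 0, 0, 0.95],
    [0, 0, 0, 0, 0, 0, 0.95],
  ],
)

```text
time: 57.75
ee_pos: [0.5054, 0.0235, 0.1195]
tcp_rot: [180.0, 0.0, 120.0]
wrist_force: [0.1, 0.2, -1.7]
opening: 0.017
```

Call:
apply_moves(
  rows=[
    [0, 0, -1.3, 0, 0, 0, 0.95],
    [0, 0, 0, 0, 0, 0, 0.6],
    [0, 0, 0, 0, 0, 0, 0.55],
    [0, 0, 0, 0, 0, 0, 0.55],
    [0, 0, 20, 0, 0, 0, 0.55],
    [0, 0, 40, 0, 0, 0, 0.55],
    [0, 0, 50, 0, 0, 0, 0.5],
    [-16, -33, 0, 0, 0, 0, 0.5],
    [-16, -33, 0, 0, 0, 0, 0.5],
    [-16, -33, 0, 0, 0, 0, 0.5],
    [-16, -33, 0, 0, 0, 0, 0.5],
    [-16, -33, 0, 0, 0, 0, 0.5],
    [-16, -33, 0, 0, 0, 0, 0.5],
    [-16, -33, 0, 0, 0, 0, 0.5],
    [-16, -33, 0, 0, 0, 0, 0.5],
    [-16, -33, 0, 0, 0, 0, 0.5],
    [-16, -33, 0, 0, 0, 0, 0.5],
    [-16, -33, 0, 0, 0, 0, 0.5],
    [-16, -33, 0, 0, 0, 0, 0.5],
    [0, 0, 0, 0, 0, 0, 0.5],
  ],
)

```text
time: 60.25
ee_pos: [0.3121, -0.3741, 0.2274]
tcp_rot: [-180.0, -0.0, 119.9]
wrist_force: [0.1, 0.5, 0.2]
opening: 0.0431
```

```bash
python3 - <<'E'
from h import *
o=get_obs();print(o["ee_pos"].round(4),o["time"])
s=snap("side","side19");t=snap("top","top19")
cv2.imwrite("pics/b.png",np.hstack([cv2.resize(s[140:260,220:340],(400,400),interpolation=cv2.INTER_CUBIC),cv2.resize(t[155:275,155:315],(400,300),interpolation=cv2.INTER_CUBIC)[:, :] if 0 else cv2.resize(t[155:275,210:330],(400,400),interpolation=cv2.INTER_CUBIC)]))
P=[(.5551,.0234),(.6056,.0229),(.5297,.067),(.581,.0678),(.5303,-.0195),(.505,.0234)]
pts=circ(.555,.0236,.085,.032)
for a in P: pts+=circ(*a,.0105,.139)
grid("top",t,236,180,306,248,9,"a",pts)
E
```

```text
[ 0.3121 -0.3741  0.2274] 60.25
```

View pics/b.png

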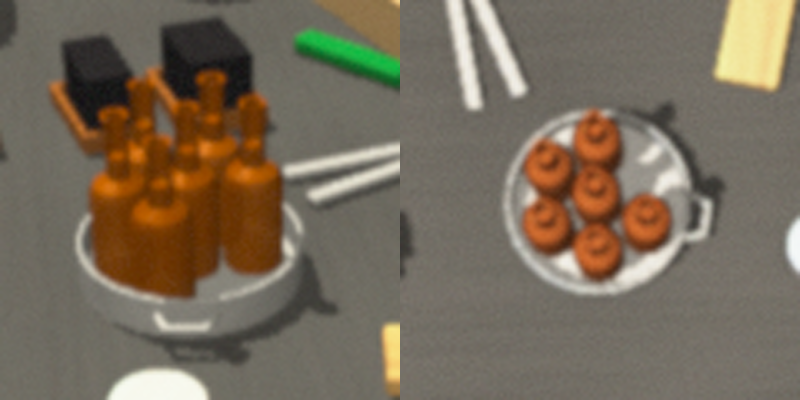

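View pics/a.png

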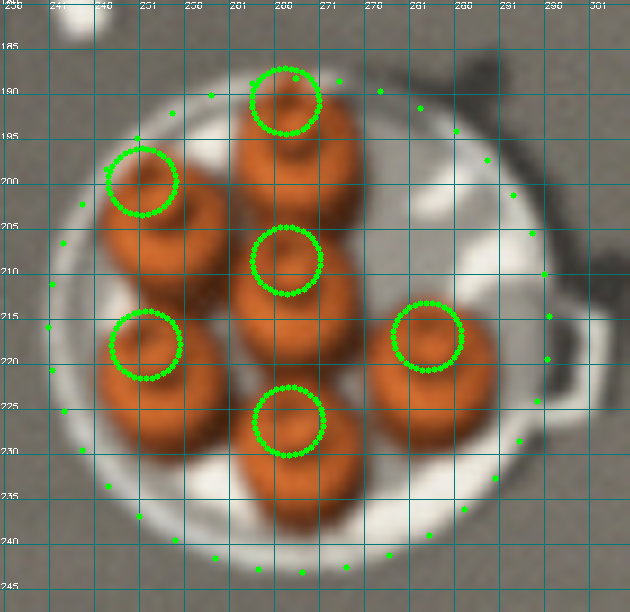

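View pics/top19.png

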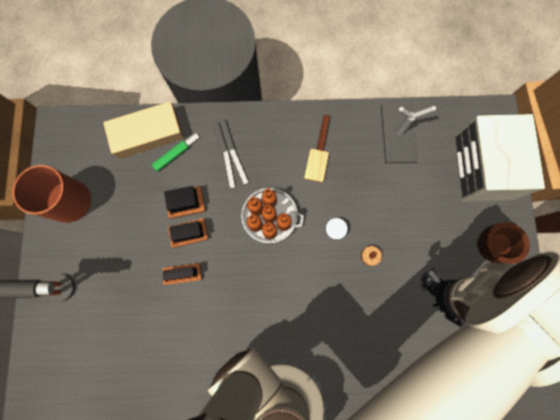

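All six vases stand in the pan: one in the centre and five adjacent ring slots filled. All three blocks are flat in their trays. The tin (337,229), puck (372,255), paddle and jacks are at their starting pixels. I'm handing in.

```bash
python3 -c "
from workcell import *
print(job_done())"
```

```text
the job is handed in; nothing more can be done
None
```

The pan is cleared and packed, and the job was handed in at about 60 s of the 210 s allowed.

- **Blocks:** Both graphite blocks lie flat in their own trays. When I lowered the wide one, the wrist read about 5 N sideways, a light contact. It still reached the tray floor, and the later pictures show it seated.
- **Vases:** There were six. One stands in the middle and five stand round it in neighbouring sixths of the ring, leaving one sixth empty.
- **Knocked vase:** One vase had been knocked aside by the time I next looked, before I had handled any vase. I measured it again where it stood and placed it last.
- **Last checks, just before handing in:**
  - All six vases were upright inside the rim, with centre spacing of about 50 mm (gaps of about 4–5 mm).
  - The vases matched their planned spots to about 2 mm. Rough centre picks in the last top picture spread from 48 to 54 mm, which I put down to picking error.
  - The third block, tin, puck, paddle and jacks had not moved.
  - The gripper was well clear.
- **Disagreement between views:** The two cameras differed from each other, and the side camera from the robot's own position, by about 2–3 mm along x. I allowed for this by checking each vase against the tool position.

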